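# Stand the fallen capacitor in the pick tray, tip the tray and hold it

### The arm

A 6-joint arm with a two-finger parallel gripper is mounted at the origin on the work surface; the furniture and walls round the work are solid. World frame = base frame: x ahead of the robot, y to its left, z up, the work surface at z = 0. Lengths are in m, angles in rad, forces in N, time in s.
With the tool pointing down it reaches from about 0.3 to 0.775 m from the base axis. Payload 14.6 kg.
Tool frame: the origin (TCP) lies on the mounting face of the last link; the fingertips stand 199 mm ahead of it and the grasp point (between the pads) lies 180 mm ahead of it; z points along the fingers, y is the line along which they close (so a half turn about z gives the same grasp; the last joint's range is limited). The gripper opens to 94 mm and grips with 3 to 60 N. Pads are 16 mm wide; open, the fingers measure 119 mm over their backs; the gripper's body (75 mm by 177 mm) begins 78 mm behind the grasp point.
Start: joints at [1.218, 0.3, 1.521, -0, 1.321, -0.067], TCP at [0.155, 0.528, 0.405] pointing down, gripper open.
Joint ranges: [-3.03, 3.03], [-0.79, 2.21], [0.23, 2.52], [-1.04, 4.18], [0, 3.07], [-2.55, 2.55]. Speed limits (rad/s): [2.22, 2.22, 2.57, 3.14, 3.14, 3.14].

### API

Orientations are given as [roll, pitch, yaw] about the fixed x, y, z axes, in that order (R = Rz(yaw) Ry(pitch) Rx(roll)).
In Python, from station import get_obs, camera, hand_in gives the robot as it stands.
- The arm moves only by the tool apply_moves, never from a script. Its argument "increments" is a list of rows, each an object of numbers: "tx", "ty", "tz": the shift along the tool's x, y, z as a fraction of full scale; "ax", "ay", "az": the turn, a rotation vector about the tool's x, y, z as a fraction of full scale. In form: [{"tx": .., "ty": .., "tz": .., "ax": .., "ay": .., "az": ..}, ...]. A call has 1 to 12 rows; each row shifts and turns the commanded pose from where the row before left it, along the tool's axes as they then stand; what a row does not reach is not made up. Full scale, the value 1, is 30 mm for a shift and 5 degrees for a turn. A row lasts 1/8 s, in which the tool goes at most 62.5 mm and 10.7 degrees, less where a joint would pass 70% of its speed; a pose out of reach is approached as far as the arm can. A call with a number of a shift or a turn outside -1 to 1 is refused whole. A call with a gripper value outside its range is refused whole. "jaw" is the closure, from 0 (fully open) to 1 (shut), set as the call begins (left out, the last holds). The fingers move at their own pace and stop on an object; "force" is the grip in N (left out, the last holds). Time passes only in rows, so rows that do not move let the fingers close. It gives the time, the measured TCP pose, the force, the opening and the grip force at its end, in the units of the state.
- get_obs(): the state, without advancing time (a new reading comes with each control period).
- camera(name): name is "side" or "top"; returns a dict with "pixels" (384x512x3 uint8, red, green, blue), "camera_matrix" (3x3 intrinsics, pixels), "dist" ([k1, k2, p1, p2, k3] as OpenCV has them; the pictures are not rectified), "R" (3x3) and "t" (3): a world point X has camera coordinates R X + t. Camera axes: x right, y down, z forward; pixel columns grow to the right and rows downward; lengths in m; the calibration is good to about 2 mm. A picture is of the moment at which its call begins. There is no depth.
- hand_in(): hands the job in; it is judged then, once.
The state is a dict: "time_s": time; "qpos": joint angles; "joint_vel": joint speeds; "tau": joint torques, N m; "ee_pos": TCP position; "eef_rot": TCP orientation; "force": force on the tool from outside, world axes, zero at the start; "moment": the same for the moment, N m; "grip_width": finger opening in m; "grip_force": force on a finger pad.
Only numpy, scipy, OpenCV 4.12 (cv2) and the standard library are available. Lean on these libraries where they do the work, as an engineer would, in place of code of your own. Each camera call takes 0.05 s, during which the arm holds its last target. There are 200 camera calls.

### The job

One of the three big blue capacitors for the next board has fallen over on the bench: stand it upright, pins up, in the grey pick tray together with the two that already stand there. Then take the tray by its black grip and tip it, gently enough that no capacitor falls over, until all three have slid together into the cut-down pick corner opposite the grip, and finish there, still holding the tray tipped so that they can be taken out; leave the bottle, the step gauge and the star knob where they are.

Things in the scene. Friction and masses are not known exactly. Their poses are not given: they have to be found in the camera images.
- tray: loose light-grey open tray, 190 x 160 mm (its x, y), 0.26 kg, on four rubber feet; origin: centre of its underside, z up. Floor 6 mm, rim 37 mm above the underside, walls 4 mm thick; at the (+x, +y) corner, the pick corner, they are cut down to 25 mm for 60 mm each way. A black grip stands outside the opposite corner. Lifted by the grip, it tips on the low corner's edge.
- tray_grip (a point): centre of the tray's black grip: an upright rounded block 14 mm thick, 46 mm long, reaching 8 to 52 mm above the tray's underside (this point: 36 mm), 30 mm outside the tray's corner. Its length lies on the line from tray_corner to this point, seen from above, so fingers from above close across that line on the 14 mm. Axes as the tray
- tray_corner (a point): innermost point of the pick corner, where the cut-down walls meet on the inside floor; (+91, +76, +6) mm in the tray's frame. The tray is slick (friction 0.11 to 0.15): tipped towards this corner, standing capacitors start to slide at 6 to 9 degrees and run along the walls and past one another right into it by about 20 to 24 degrees; free-standing ones fall over at about 30 degrees
- cap_1_mid (a point): the fallen capacitor, lying on the bench at the start: a blue cylinder 25 mm in diameter, 41 mm long, plus two 5 mm pins on one end (the pins do not touch anything), 35 g. This point is the middle of the cylinder; its z axis runs along the cylinder towards the pins, so z up means standing as it should. Machines up to 0.3 m tall stand close beyond it and to its left
- cap_2_mid (a point): a capacitor standing in the tray, pins up: blue cylinder 25 mm in diameter, 38 mm long plus 5 mm pins, 35 g. This point is the middle of the cylinder, z towards the pins
- cap_3_mid (a point): a capacitor standing in the tray, pins up: blue cylinder 25 mm in diameter, 35 mm long plus 5 mm pins, 35 g. This point is the middle of the cylinder, z towards the pins
- flux_bottle: white bottle with a thin red needle cap, 40 mm in diameter, 116 mm high, standing loose on the bench; origin at the centre of its underside. Leave alone
- step_gauge: white stepped gauge block, 26 x 68 x 24 mm, loose on the bench; origin at the centre of its underside. Leave alone
- star_knob: black star knob standing on its head with its steel stud up, 36 mm across, 38 mm high, loose on the bench; origin at the centre of its underside. Leave alone

How it is judged:
By the outcome, as a careful person would: the job done as asked, in the order asked, and still so for the second after the job is handed in, while the arm keeps its last pose, push and grip.
It also fails if it takes over 67 s, if anything falls off the work surface, if the arm or the gripper's body presses on something with over 40 N, if the wrist force passes 120 N, or if a joint passes its speed limit or range.

## Working session

There is one attempt and no reset: what is moved stays moved. The work goes in short steps, Python scripts to look and compute and a tool call to move; the robot and the scene stay as the last step left them, time stands still between calls to the robot, and variables do not carry over. Pictures are saved under pics/ and viewed, at most 10 in all, crops included, and the job is handed in when it is done.

Besides the shell and the picture viewer there is one more tool, called after "Emit:" as name([rows], argument=value, ...), one row to a line, values as JSON. apply_moves: Moves the arm, as the interface text tells. Its arguments: {"type":"object","properties":{"increments":{"type":"array"},"jaw":{"type":"number"},"force":{"type":"number"}},"required":["increments"]}

```bash
mkdir -p pics; ls
python3 - <<'E'
from station import get_obs, camera
import cv2,numpy as np
o=get_obs(); print(o)
for n in("side","top"):
    c=camera(n); cv2.imwrite(f"pics/{n}0.png",cv2.resize(c["pixels"][:,:,::-1],(800,600),interpolation=cv2.INTER_CUBIC))
    print(n,c["camera_matrix"],c["dist"],c["R"],c["t"], -np.array(c["R"]).T@c["t"])
E
```

```text
pics
{'time_s': 0.0, 'qpos': array([ 1.21841446e+00,  3.00463824e-01,  1.52157913e+00, -2.49040414e-06,
        1.32071656e+00, -6.65665345e-02]), 'joint_vel': array([ 3.26354469e-05,  1.04462245e-03,  6.62572904e-04,  1.71101841e-04,
       -1.06983495e-03,  1.39508346e-04]), 'tau': array([ 7.18983938e-04, -5.31808376e+01, -3.52740490e+01,  7.08535127e-02,
        2.45311571e-02, -8.36211211e-05]), 'ee_pos': array([0.15504017, 0.52765924, 0.40409102]), 'eef_rot': array([-3.14042822e+00, -7.52094231e-05,  2.85577790e+00]), 'force': array([-0.08529726,  0.37764433,  0.14601192]), 'moment': array([ 0.01837102, -0.03228516,  0.02396562]), 'grip_force': 0.0, 'grip_width': 0.09388769687055924}
side [[457.55988684   0.         254.60110318]
 [  0.         457.55988684 192.88181477]
 [  0.           0.           1.        ]] [-0.03804462  0.          0.          0.          0.        ] [[ 0.93721581 -0.3484975   0.01326699]
 [-0.160194   -0.46397783 -0.87124191]
 [ 0.30978122  0.8144164  -0.49067456]] [-0.53472959  0.01723035  1.05395905] [ 0.17742051 -1.03671896  0.53925695]
top [[407.23439697   0.         253.10829587]
 [  0.         407.23439697 197.28518239]
 [  0.           0.           1.        ]] [-0.14425224  0.          0.          0.          0.        ] [[-0.02177086 -0.99971183 -0.01011355]
 [-0.98891143  0.02301986 -0.14671152]
 [ 0.14690205  0.00680737 -0.98912762]] [-0.18752357  0.51871163  1.10632392] [ 0.34635605 -0.20694135  1.16849998]
```

View pics/side0.png

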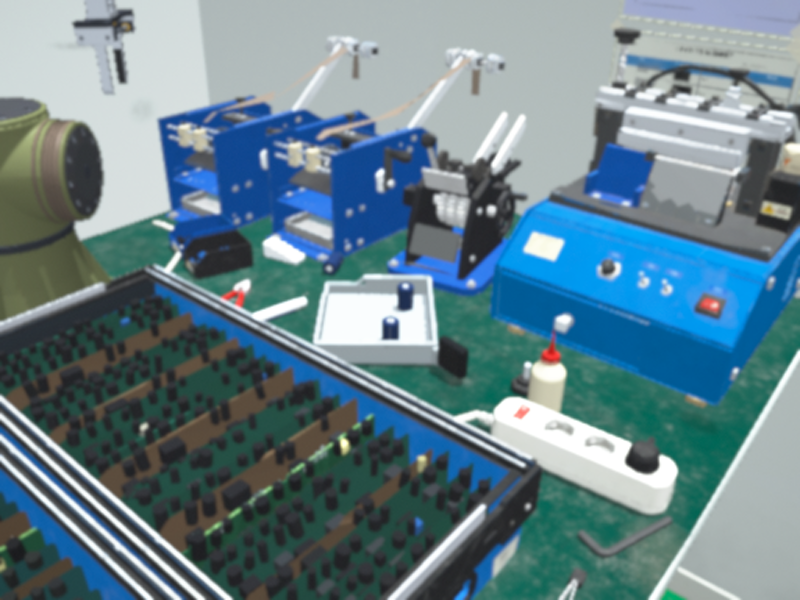

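View pics/top0.png

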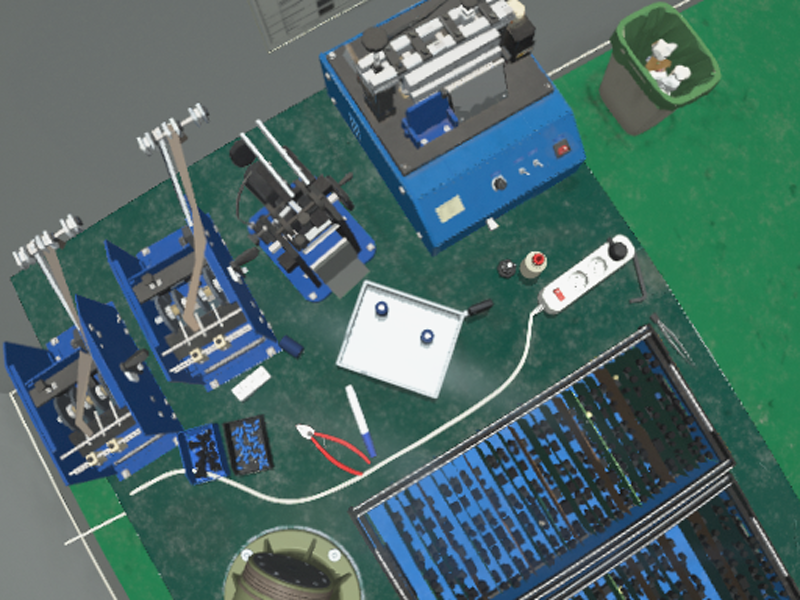

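The top view shows the tray with its grip towards (480,308), two standing caps at (381,310) and (428,337), the fallen cap at (291,346), and the step gauge at (252,383). In the side view the fallen cap is near (333,262). I'll enlarge both.

```bash
cat > h.py <<'E'
import numpy as np,cv2
from station import get_obs,camera
from scipy.spatial.transform import Rotation as Rn
def cam(n):
    c=camera(n); return {k:np.array(c[k]) for k in c}
def proj(c,X):
    return cv2.projectPoints(np.array(X,float).reshape(-1,1,3),cv2.Rodrigues(c["R"])[0],c["t"],c["camera_matrix"],c["dist"])[0][:,0]
def ray(c,uv):
    p=cv2.undistortPoints(np.array([[uv]],float),c["camera_matrix"],c["dist"])[0,0]
    d=c["R"].T@np.r_[p,1]; return -c["R"].T@c["t"],d/np.linalg.norm(d)
def onz(c,uv,z):
    o,d=ray(c,uv); return o+d*(z-o[2])/d[2]
def tri(c1,u1,c2,u2):
    o1,d1=ray(c1,u1);o2,d2=ray(c2,u2)
    s=np.linalg.lstsq(np.c_[d1,-d2],o2-o1,rcond=None)[0]
    a,b=o1+s[0]*d1,o2+s[1]*d2; return (a+b)/2,np.linalg.norm(a-b)
def crop(c,x0,y0,x1,y1,s,f):
    im=cv2.resize(c["pixels"][y0:y1,x0:x1,::-1],None,fx=s,fy=s,interpolation=cv2.INTER_CUBIC)
    cv2.imwrite(f"pics/{f}.png",im)
E
python3 - <<'E'
from h import *
s,t=cam("side"),cam("top"); np.savez("cams.npz",**{"s"+k:v for k,v in s.items()},**{"t"+k:v for k,v in t.items()})
print(proj(s,[.155,.528,.4]),proj(t,[.155,.528,.4]))
crop(t,160,170,320,290,5,"t1"); crop(s,150,140,310,250,5,"s1")
E
```

```text
[[ 62.8124563  -10.01788436]] [[-80.0663183  344.28399145]]
```

View pics/t1.png

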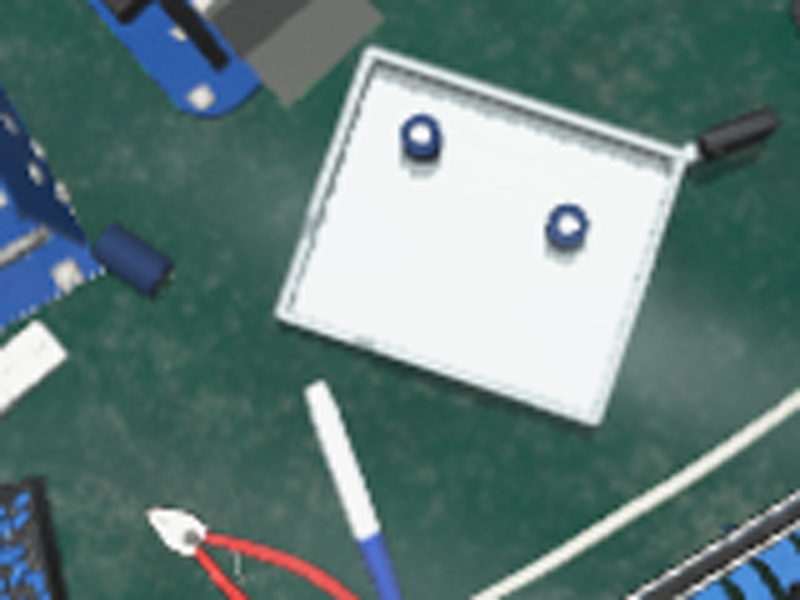

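View pics/s1.png

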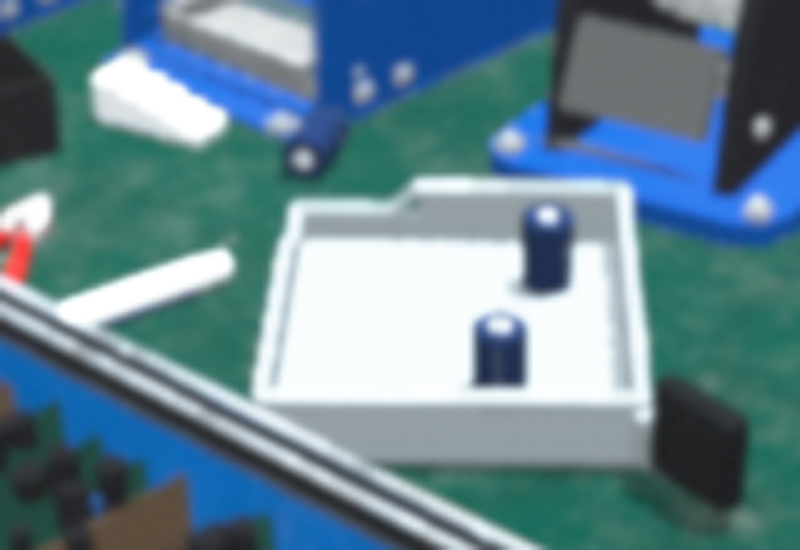

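Pins appear to be on the fallen cap's end facing the side camera: (303,157) in the side crop, (160,279) in the top crop. I'll fit the poses next.

```bash
cat >> h.py <<'E'
def load():
    d=np.load("cams.npz"); return {k[1:]:d[k] for k in d if k[0]=="s"},{k[1:]:d[k] for k in d if k[0]=="t"}
T=lambda u,v:((u+.5)/5-.5+160,(v+.5)/5-.5+170)
S=lambda u,v:((u+.5)/5-.5+150,(v+.5)/5-.5+140)
E
python3 - <<'E'
from h import *
from scipy.optimize import least_squares
s,t=load()
loc=np.array([[-95,-80,37],[95,-80,37],[95,80,25],[-95,80,37]])/1000
tp=np.array([T(688,152),T(370,47),T(277,318),T(598,427)]); sp=np.array([S(650,400),S(632,182),S(293,204),S(257,401)])
def W(p,l): return Rn.from_euler('z',p[3]).apply(l)+p[:3]
f=lambda p:np.r_[(proj(t,W(p,loc))-tp).ravel(),(proj(s,W(p,loc))-sp).ravel()]
yaw0=np.deg2rad(20)
r=least_squares(f,[.35,-.2,0,.3]); p=r.x; print("tray",p,np.rad2deg(p[3]),"res",r.fun.round(1))
L=np.array([-95,-80,36])/1000; d=np.array([-186,-156,0]);  
c=np.array([91,76,6])/1000
u=np.array([-95-91,-80-76])/np.hypot(186,156)
g=np.r_[np.array([-95,-80])/1000+u*.03,.036]
print("corner",W(p,c),"grip pred",W(p,g))
for n,a,b in [("A",T(422,133),S(548,215)),("B",T(568,224),S(500,324)),("fall_pin",T(160,279),S(303,157)),("grip far top",T(773,118),S(745,420)),("grip near top",T(703,148),S(668,379))]:
    X,e=tri(t,a,s,b); print(n,X.round(4),"err",e.round(4), "in tray",Rn.from_euler('z',-p[3]).apply(X-p[:3]).round(4))
for uv in [(134,261),(160,278),(108,243)]: print(onz(t,T(*uv),.0125).round(4))
for uv in [(303,157),(331,122)]: print("side",onz(s,S(*uv),.0125).round(4))
# zoomed
crop(t,165,200,215,240,8,"_a");crop(s,195,155,225,180,13,"_b")
a=cv2.imread("pics/_a.png");b=cv2.imread("pics/_b.png"); h=max(len(a),len(b))
pad=lambda i:cv2.copyMakeBorder(i,0,h-len(i),0,0,0)
cv2.imwrite("pics/z1.png",np.hstack([pad(a),pad(b)]))
E
```

```text
tray [ 4.61019417e-01 -2.06674666e-01 -1.30652822e-04  1.22326792e+00] 70.08808915927222 res [ 0.2 -0.  -0.2 -0.2  0.1 -0.5  0.4 -0.6 -0.   0.1 -0.9  0.6  0.1  0.1
 -0.4 -0.7]
corner [ 0.42055522 -0.09523119  0.00586935] grip pred [ 0.51417966 -0.35141864  0.03586935]
A [ 0.5168 -0.1738  0.0444] err 0.0004 in tray [ 0.0499 -0.0412  0.0446]
B [ 0.4643 -0.254   0.0416] err 0.0001 in tray [-0.0434 -0.0192  0.0418]
fall_pin [ 0.4411 -0.0219  0.0143] err 0.0006 in tray [0.1669 0.0816 0.0145]
grip far top [ 0.5215 -0.37    0.0521] err 0.0037 in tray [-0.133  -0.1125  0.0522]
grip near top [ 0.5059 -0.3305  0.0506] err 0.0041 in tray [-0.1011 -0.0844  0.0508]
[ 0.4516 -0.0066  0.0125]
[ 0.4415 -0.0216  0.0125]
[0.4622 0.0085 0.0125]
side [ 0.4423 -0.0184  0.0125]
side [0.4673 0.0165 0.0125]
```

View pics/z1.png

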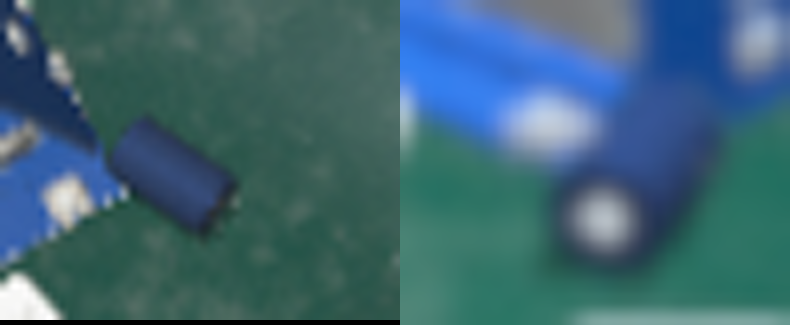

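The zoom shows the pins end with small grey bits, near-right at (221,211) in the left half. So the pin direction points towards −x,−y, away from the machines. Plan: approach tilted 45° over the pin end, then roll 180° about the tool axis so the cap stands upright. I'll raise the arm first.

Emit:
apply_moves([
  {"tz":-1},
  {"tz":-1},
  {"tz":-1},
  {"tz":-1},
  {"tz":-1},
  {"tz":-1},
  {"ty":-0.7,"tx":-0.7,"az":-0.5},
  {"ty":-0.7,"tx":-0.7,"ax":1},
  {"ty":-0.7,"tx":-0.7,"ay":1},
], jaw=0.5, force=15)

```text
schema error: expected keys tx, ty, tz, ax, ay, az
```

Run:
```python
from h import *
o=get_obs(); print(o["time_s"],o["qpos"].round(4),o["ee_pos"].round(4),o["eef_rot"].round(4),o["grip_width"])
s,t=load()
# cap axis
Z=lambda u,v:((u+.5)/8-.5+165,(v+.5)/8-.5+200)
P=[onz(t,Z(*q),.0125)[:2].round(4) for q in[(124,139),(172,176),(221,211)]]; print(P)
# gauge corners, pen, rack edge
for q in [(67,352),(37,320)]: print("gauge",onz(t,T(*q),.024).round(3))
d=np.load('fk.npz') if 0 else None
```

```text
0.2 [ 1.2184  0.3002  1.5214 -0.      1.3207 -0.0666] [0.1551 0.5277 0.4043] [-3.1409  0.      2.8558] 0.09406239154644723
[array([0.4659, 0.0118]), array([ 0.4523, -0.0056]), array([ 0.4394, -0.0232])]
gauge [0.4   0.03  0.024]
gauge [0.418 0.047 0.024]
```

Emit:
apply_moves([
  {"tx":0,"ty":0,"tz":-1,"ax":0,"ay":0,"az":0},
  {"tx":0,"ty":0,"tz":-1,"ax":0,"ay":0,"az":0},
  {"tx":0,"ty":0,"tz":-1,"ax":0,"ay":0,"az":0},
  {"tx":0,"ty":0,"tz":-1,"ax":0,"ay":0,"az":0},
  {"tx":0,"ty":0,"tz":-1,"ax":0,"ay":0,"az":0},
  {"tx":-0.7,"ty":-0.7,"tz":-1,"ax":0,"ay":0,"az":-0.5},
  {"tx":-0.7,"ty":-0.7,"tz":0,"ax":1,"ay":0,"az":0},
  {"tx":-0.7,"ty":-0.7,"tz":0,"ax":0,"ay":1,"az":0},
], jaw=0.5, force=15)

```text
time_s: 1.2
ee_pos: [0.2002, 0.4502, 0.5864]
eef_rot: [-3.053, -0.089, 2.892]
force: [-0.2, -0.7, 0.3]
grip_width: 0.0471
grip_force: 0.0
```

Run:
```python
from h import *
o=get_obs(); print(o["time_s"],o["qpos"].round(4).tolist(),o["ee_pos"].round(4).tolist(),o["eef_rot"].round(4).tolist(),o["grip_width"])
np.savez("s1.npz",**{k:o[k] for k in("qpos","ee_pos","eef_rot")})
```

```text
1.2 [1.0688, 0.1172, 1.3296, 0.0648, 1.8029, -0.2451] [0.2002, 0.4502, 0.5864] [-3.0525, -0.0885, 2.8923] 0.04705594157930996
```

```bash
cat > kin.py <<'E'
from h import *
from scipy.optimize import least_squares
def fk(q,P):
    d1,lat,a2,a3,d4,d6,a1=P
    A=Rn.from_euler('z',q[0]); B=A*Rn.from_euler('y',q[1]); C=B*Rn.from_euler('y',q[2])
    D=C*Rn.from_euler('z',q[3])*Rn.from_euler('y',q[4]); E=D*Rn.from_euler('z',q[5]+np.pi/2)
    p=A.apply([a1,lat,d1])+B.apply([0,0,a2])+C.apply([a3,0,d4])
    return p+D.apply([0,0,d6]),E,p
lo=np.array([-3.03,-.79,.23,-1.04,0,-2.55]);hi=np.array([3.03,2.21,2.52,4.18,3.07,2.55])
def ik(p,R,P,q0=None):
    best=None
    seeds=([q0] if q0 is not None else [])+[lo+(hi-lo)*np.random.default_rng(i).random(6) for i in range(25)]
    sols=[]
    for s in seeds:
        f=lambda q:(lambda e:np.r_[(e[0]-p)*3,(R.inv()*e[1]).as_rotvec()])(fk(q,P))
        r=least_squares(f,np.clip(s,lo+.01,hi-.01),bounds=(lo,hi))
        if r.cost<1e-8 and not any(np.abs(r.x-x).max()<.05 for x in sols): sols.append(r.x)
    return sols
E
python3 - <<'E'
from kin import *
d=np.load("s1.npz")
Sm=[(np.array([1.2184,.3002,1.5214,0,1.3207,-.0666]),np.array([.1551,.5277,.4043]),[-3.1409,0,2.8558]),(d["qpos"],d["ee_pos"],d["eef_rot"])]
for q,p,e in Sm:
    print((Rn.from_euler('xyz',e).inv()*fk(q,[0]*7)[1]).as_rotvec().round(4))
f=lambda P:np.r_[np.concatenate([fk(q,P)[0]-p for q,p,e in Sm]),1e-4*(np.array(P)-[.15,.03,.45,0,.4,.1,0])]
r=least_squares(f,[.15,.03,.45,0,.4,.1,0]); print(r.x.round(4),r.fun[:6].round(4))
E
```

```text
[0. 0. 0.]
[-0. -0.  0.]
[ 0.2065  0.0366  0.4544  0.0555  0.4454  0.072  -0.0032] [-0.  0.  0.  0. -0. -0.]
```

Emit:
apply_moves([
  {"tx":-0.5,"ty":-1,"tz":0,"ax":0,"ay":0,"az":0},
  {"tx":-0.5,"ty":-1,"tz":0,"ax":0,"ay":0,"az":0},
  {"tx":-0.5,"ty":-1,"tz":0,"ax":0,"ay":0,"az":0},
  {"tx":-0.5,"ty":-1,"tz":0,"ax":0,"ay":0,"az":0},
  {"tx":-0.5,"ty":-1,"tz":0,"ax":0,"ay":0,"az":0},
  {"tx":-0.5,"ty":-1,"tz":0,"ax":0,"ay":0,"az":0},
  {"tx":-0.5,"ty":-1,"tz":0,"ax":0,"ay":0,"az":0},
  {"tx":-0.5,"ty":-1,"tz":0,"ax":0,"ay":0,"az":0},
  {"tx":-0.5,"ty":-1,"tz":0,"ax":0,"ay":0,"az":0},
  {"tx":-0.5,"ty":-1,"tz":0,"ax":0,"ay":0,"az":0},
  {"tx":-0.5,"ty":-1,"tz":0,"ax":0,"ay":0,"az":0},
  {"tx":-0.5,"ty":-1,"tz":0,"ax":0,"ay":0,"az":0},
])

```text
time_s: 2.7
ee_pos: [0.2876, 0.0573, 0.6023]
eef_rot: [-3.054, -0.087, 2.892]
force: [0.4, 0.4, 0.2]
grip_width: 0.0471
grip_force: 0.0
```

```bash
cat > run.py <<'E'
from kin import *
o=get_obs(); np.savez("s2.npz",**{k:o[k] for k in("qpos","ee_pos","eef_rot")})
Sm=[(np.array([1.2184,.3002,1.5214,0,1.3207,-.0666]),np.array([.1551,.5277,.4043]))]+[(d["qpos"],d["ee_pos"]) for d in map(np.load,("s1.npz","s2.npz"))]
print(o["qpos"].round(3),o["ee_pos"].round(4),o["eef_rot"].round(3))
f=lambda P:np.r_[np.concatenate([fk(q,P)[0]-p for q,p in Sm]),1e-4*(np.array(P)-[.15,.03,.45,0,.4,.1,0])]
r=least_squares(f,[.15,.03,.45,0,.4,.1,0]); P=r.x; print(P.round(4),r.fun[:9].round(4)); np.save("P.npy",P)
h=np.array([.604,.797,0]); up=np.array([0,0,1]); cap=np.array([.4523,-.0056,.0125])
for th in (35,45):
  t_=np.deg2rad(th); z=h*np.sin(t_)-up*np.cos(t_); 
  for sg in(1,-1):
    y=sg*np.cross(up,h); R=Rn.from_matrix(np.c_[np.cross(y,z),y,z])
    tcp=cap-z*(.180+.008)
    print(th,sg,tcp.round(3),R.as_euler('xyz').round(3))
    for q in ik(tcp,R,P,o["qpos"]): print("  g",q.round(2),"wrist",fk(q,P)[2].round(3))
E
python3 run.py
```

```text
[ 0.085 -0.353  1.713 -0.057  1.892 -1.255] [0.2876 0.0573 0.6023] [-3.054 -0.087  2.892]
[0.2211 0.0366 0.4242 0.0407 0.4475 0.0714 0.    ] [-0.  0.  0.  0. -0. -0.  0. -0.  0.]
35 1 [ 0.387 -0.092  0.167] [-3.142  0.611 -2.219]
35 -1 [ 0.387 -0.092  0.167] [ 3.142 -0.611  0.922]
  g [-0.43  0.38  2.15  0.99  0.73 -0.58] wrist [ 0.362 -0.124  0.225]
45 1 [ 0.372 -0.112  0.145] [-3.142  0.785 -2.219]
  g [-0.52  0.45  2.17  1.2   0.85  2.29] wrist [ 0.341 -0.152  0.196]
45 -1 [ 0.372 -0.112  0.145] [ 3.142 -0.785  0.922]
  g [-0.52  0.45  2.17  1.2   0.85 -0.85] wrist [ 0.341 -0.152  0.196]
```

Run:
```python
from kin import *
s,t=load(); P=np.load("P.npy"); k=.64
o=get_obs()
for a,b in [((352,512),(150,268)),((648,328),(537,467))]: print("rack",tri(t,np.array(a)*k,s,np.array(b)*k))
h=np.array([.604,.797,0]); up=np.array([0,0,1]); th=np.deg2rad(45); z=h*np.sin(th)-up*np.cos(th)
def go(y): return Rn.from_matrix(np.c_[np.cross(y,z),y,z])
Rg=go(-np.cross(up,h)); Rp=go(np.cross(up,h))
cap=np.array([.4523,-.0056,.0125]); 
for n,R,c,l in [("above",Rg,cap,.30),("pre",Rg,cap,.248),("grasp",Rg,cap,.188),("lift",Rg,cap+[0,0,.12],.188),("place",Rp,np.array([.4447,-.1636,.0267]),.188),("placeup",Rp,np.array([.4447,-.1636,.10]),.188),("placeupG",Rg,np.array([.4447,-.1636,.12]),.188)]:
    tcp=c-z*l; qs=ik(tcp,R,P,o["qpos"]); print(n,tcp.round(4),[q.round(2).tolist() for q in qs],[fk(q,P)[2].round(2) for q in qs])
R0=Rn.from_euler('xyz',o["eef_rot"]); print("rotvec/5deg",((R0.inv()*Rg).as_rotvec()/np.deg2rad(5)).round(2))
print(np.rad2deg(Rg.as_euler('xyz')))
```

```text
rack (array([ 0.16854443, -0.12100332,  0.10471786]), np.float64(0.00035512672013913576))
rack (array([ 0.46227892, -0.63373545,  0.10372754]), np.float64(0.004702394345870722))
above [ 0.3242 -0.1747  0.2246] [[-0.73, 0.22, 2.19, 0.94, 1.06, -0.7]] [array([ 0.29, -0.21,  0.28])]
pre [ 0.3464 -0.1454  0.1879] [[-0.63, 0.32, 2.19, 1.05, 0.95, -0.76]] [array([ 0.32, -0.19,  0.24])]
grasp [ 0.372  -0.1116  0.1454] [[-0.52, 0.45, 2.17, 1.2, 0.85, -0.85]] [array([ 0.34, -0.15,  0.2 ])]
lift [ 0.372  -0.1116  0.2654] [[-0.52, 0.15, 2.14, 0.98, 1.01, -0.49]] [array([ 0.34, -0.15,  0.32])]
place [ 0.3644 -0.2696  0.1596] [[-0.83, 0.52, 1.96, 0.92, 1.07, 2.33]] [array([ 0.33, -0.31,  0.21])]
placeup [ 0.3644 -0.2696  0.2329] [[-0.83, 0.37, 1.95, 0.85, 1.17, 2.47]] [array([ 0.33, -0.31,  0.28])]
placeupG [ 0.3644 -0.2696  0.2529] [[-0.83, 0.33, 1.94, 0.84, 1.21, -0.63]] [array([ 0.33, -0.31,  0.3 ])]
rotvec/5deg [-10.35   6.15  20.65]
[180.         -45.00035809  52.84362584]
```

Emit:
apply_moves([
  {"tx":0,"ty":0,"tz":0,"ax":-0.5,"ay":0.3,"az":0.98},
  {"tx":0,"ty":0,"tz":0,"ax":-0.5,"ay":0.3,"az":0.98},
  {"tx":0,"ty":0,"tz":0,"ax":-0.5,"ay":0.3,"az":0.98},
  {"tx":0,"ty":0,"tz":0,"ax":-0.5,"ay":0.3,"az":0.98},
  {"tx":0,"ty":0,"tz":0,"ax":-0.5,"ay":0.3,"az":0.98},
  {"tx":0,"ty":0,"tz":0,"ax":-0.5,"ay":0.3,"az":0.98},
  {"tx":0,"ty":0,"tz":0,"ax":-0.5,"ay":0.3,"az":0.98},
  {"tx":0,"ty":0,"tz":0,"ax":-0.5,"ay":0.3,"az":0.98},
  {"tx":0,"ty":0,"tz":0,"ax":-0.5,"ay":0.3,"az":0.98},
  {"tx":0,"ty":0,"tz":0,"ax":-0.5,"ay":0.3,"az":0.98},
  {"tx":0,"ty":0,"tz":0,"ax":-0.5,"ay":0.3,"az":0.98},
  {"tx":0,"ty":0,"tz":0,"ax":-0.5,"ay":0.3,"az":0.98},
])

```text
time_s: 4.2
ee_pos: [0.2877, 0.0583, 0.6022]
eef_rot: [2.971, -0.478, 1.85]
force: [-0.2, -0.2, -1.0]
grip_width: 0.0472
grip_force: 0.0
```

Emit:
apply_moves([
  {"tx":0,"ty":0,"tz":0,"ax":-0.5,"ay":0.3,"az":0.98},
  {"tx":0,"ty":0,"tz":0,"ax":-0.5,"ay":0.3,"az":0.98},
  {"tx":0,"ty":0,"tz":0,"ax":-0.5,"ay":0.3,"az":0.98},
  {"tx":0,"ty":0,"tz":0,"ax":-0.5,"ay":0.3,"az":0.98},
  {"tx":0,"ty":0,"tz":0,"ax":-0.5,"ay":0.3,"az":0.98},
  {"tx":0,"ty":0,"tz":0,"ax":-0.5,"ay":0.3,"az":0.98},
  {"tx":0,"ty":0,"tz":0,"ax":-0.5,"ay":0.3,"az":0.98},
  {"tx":0,"ty":0,"tz":0,"ax":-0.5,"ay":0.3,"az":0.98},
  {"tx":0,"ty":0,"tz":0,"ax":-0.35,"ay":0.0,"az":0.98},
])

```text
time_s: 5.32
ee_pos: [0.2876, 0.0583, 0.6022]
eef_rot: [-3.124, -0.775, 0.917]
force: [-0.4, 0.1, 0.9]
grip_width: 0.047
grip_force: 0.0
```

```bash
cat > to.py <<'E'
from kin import *
P=np.load("P.npy"); h=np.array([.604,.797,0]); up=np.array([0,0,1]); th=np.deg2rad(45); z=h*np.sin(th)-up*np.cos(th)
def go(y): return Rn.from_matrix(np.c_[np.cross(y,z),y,z])
Rg=go(-np.cross(up,h)); Rp=go(np.cross(up,h)); cap=np.array([.4523,-.0056,.0125])
o=get_obs(); p=o["ee_pos"]; R=Rn.from_euler('xyz',o["eef_rot"])
def to(t,Rt):
    print("t",o["time_s"],"p",p.round(4),"shift/30mm",(R.inv().apply(t-p)/.03).round(3),"rot/5deg",((R.inv()*Rt).as_rotvec()/np.deg2rad(5)).round(3),"q",o["qpos"].round(2),"F",o["force"].round(1))
E
python3 -c "
from to import *
to(cap-z*.30,Rg);to(cap-z*.248,Rg)"
```

```text
t 5.325 p [0.2876 0.0583 0.6022] shift/30mm [-12.679   5.783   5.1  ] rot/5deg [-0.158  0.122 -0.045] q [-0.07 -0.46  1.83  0.65  1.36  0.57] F [-0.4  0.1  0.9]
t 5.325 p [0.2876 0.0583 0.6022] shift/30mm [-12.66    5.807   6.833] rot/5deg [-0.158  0.122 -0.045] q [-0.07 -0.46  1.83  0.65  1.36  0.57] F [-0.4  0.1  0.9]
```

Emit:
apply_moves([
  {"tx":-1,"ty":0,"tz":0,"ax":-0.16,"ay":0.12,"az":-0.05},
  {"tx":-1,"ty":0,"tz":0,"ax":0,"ay":0,"az":0},
  {"tx":-1,"ty":0,"tz":0,"ax":0,"ay":0,"az":0},
  {"tx":-1,"ty":0,"tz":0,"ax":0,"ay":0,"az":0},
  {"tx":-0.95,"ty":0.64,"tz":0.55,"ax":0,"ay":0,"az":0},
  {"tx":-0.95,"ty":0.64,"tz":0.55,"ax":0,"ay":0,"az":0},
  {"tx":-0.95,"ty":0.64,"tz":0.55,"ax":0,"ay":0,"az":0},
  {"tx":-0.95,"ty":0.64,"tz":0.55,"ax":0,"ay":0,"az":0},
  {"tx":-0.95,"ty":0.64,"tz":0.55,"ax":0,"ay":0,"az":0},
  {"tx":-0.95,"ty":0.64,"tz":0.55,"ax":0,"ay":0,"az":0},
  {"tx":-0.95,"ty":0.64,"tz":0.55,"ax":0,"ay":0,"az":0},
  {"tx":-0.95,"ty":0.64,"tz":0.55,"ax":0,"ay":0,"az":0},
])

```text
time_s: 6.82
ee_pos: [0.3188, -0.1572, 0.2623]
eef_rot: [3.139, -0.785, 0.927]
force: [0.6, 0.7, 0.4]
grip_width: 0.0471
grip_force: 0.0
```

```bash
python3 -c "
from to import *
to(cap-z*.30,Rg);to(cap-z*.248,Rg)"
```

```text
t 6.825 p [ 0.3188 -0.1572  0.2623] shift/30mm [-1.141  0.49   0.637] rot/5deg [-0.01   0.009  0.038] q [-0.71  0.1   2.2   0.91  1.11 -0.6 ] F [0.6 0.7 0.4]
t 6.825 p [ 0.3188 -0.1572  0.2623] shift/30mm [-1.14   0.491  2.37 ] rot/5deg [-0.01   0.009  0.038] q [-0.71  0.1   2.2   0.91  1.11 -0.6 ] F [0.6 0.7 0.4]
```

Move to the pre-grasp point (60 mm back along the tool axis) and look.

Emit:
apply_moves([
  {"tx":-0.57,"ty":0.25,"tz":0,"ax":0,"ay":0,"az":0.04},
  {"tx":-0.57,"ty":0.25,"tz":0.37,"ax":0,"ay":0,"az":0},
  {"tx":0,"ty":0,"tz":1,"ax":0,"ay":0,"az":0},
  {"tx":0,"ty":0,"tz":1,"ax":0,"ay":0,"az":0},
  {"tx":0,"ty":0,"tz":0,"ax":0,"ay":0,"az":0},
])

```text
time_s: 7.45
ee_pos: [0.3463, -0.1442, 0.188]
eef_rot: [-3.136, -0.785, 0.921]
force: [0.3, 0.4, 0.6]
grip_width: 0.047
grip_force: 0.0
```

Run:
```python
from to import *
to(cap-z*.188,Rg)
s,t=cam("side"),cam("top")
crop(t,150,180,250,300,5,"_a");crop(s,180,110,240,206,6.25,"_b")
a=cv2.imread("pics/_a.png");b=cv2.imread("pics/_b.png"); print(a.shape,b.shape)
b=cv2.resize(b,(300,480)); b=cv2.copyMakeBorder(b,0,120,0,0,0)
cv2.imwrite("pics/g1.png",np.hstack([a,b]))
g=o["ee_pos"]+R.apply([0,0,.199]); print("tip",g, proj(t,g),proj(s,g))
```

```text
t 7.45 p [ 0.3463 -0.1442  0.188 ] shift/30mm [-0.024  0.033  1.982] rot/5deg [-0.049  0.008 -0.009] q [-0.63  0.32  2.19  1.05  0.96 -0.76] F [0.3 0.4 0.6]
(600, 500, 3) (600, 375, 3)
tip [ 0.43059293 -0.03158715  0.0472092 ] [[193.20650816 228.08201688]] [[206.58669555 161.46194093]]
```

View pics/g1.png

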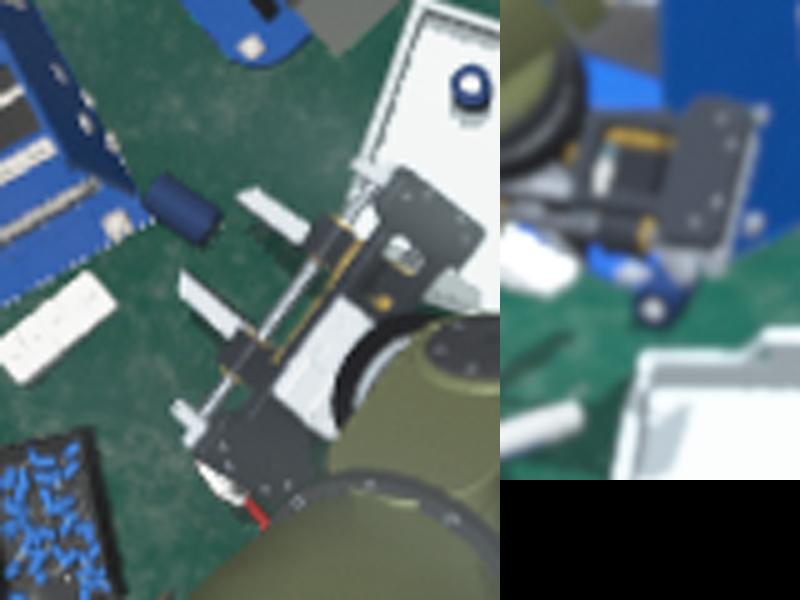

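Fingers straddle the cap's axis: tips at (245,195) and (183,280), aimed at the cap at (183,210). I'll narrow the jaw and go in slightly towards the pins.

Emit:
apply_moves([
  {"tx":-0.14,"ty":0.03,"tz":0,"ax":-0.05,"ay":0,"az":0},
  {"tx":0,"ty":0,"tz":0.4,"ax":0,"ay":0,"az":0},
  {"tx":0,"ty":0,"tz":0.4,"ax":0,"ay":0,"az":0},
  {"tx":0,"ty":0,"tz":0.4,"ax":0,"ay":0,"az":0},
  {"tx":0,"ty":0,"tz":0.3,"ax":0,"ay":0,"az":0},
  {"tx":0,"ty":0,"tz":0.23,"ax":0,"ay":0,"az":0},
  {"tx":0,"ty":0,"tz":0,"ax":0,"ay":0,"az":0},
], jaw=0.62)

```text
time_s: 8.43
ee_pos: [0.3676, -0.1184, 0.1489]
eef_rot: [3.139, -0.785, 0.922]
force: [0.1, -0.6, -0.3]
grip_width: 0.0357
grip_force: 0.0
```

```bash
python3 -c "
from to import *
to(cap-h*.005-z*.192,Rg)"
```

```text
t 8.425 p [ 0.3676 -0.1184  0.1489] shift/30mm [-0.009 -0.021  0.021] rot/5deg [ 0.027  0.008 -0.002] q [-0.54  0.44  2.17  1.18  0.86 -0.85] F [ 0.1 -0.6 -0.3]
```

Close with 15 N and lift a little.

Emit:
apply_moves([
  {"tx":0,"ty":0,"tz":0,"ax":0,"ay":0,"az":0},
  {"tx":0,"ty":0,"tz":0,"ax":0,"ay":0,"az":0},
  {"tx":0,"ty":0,"tz":0,"ax":0,"ay":0,"az":0},
  {"tx":0,"ty":0,"tz":0,"ax":0,"ay":0,"az":0},
  {"tx":0.35,"ty":0,"tz":-0.35,"ax":0,"ay":0,"az":0},
  {"tx":0.7,"ty":0,"tz":-0.7,"ax":0,"ay":0,"az":0},
  {"tx":0.7,"ty":0,"tz":-0.7,"ax":0,"ay":0,"az":0},
  {"tx":0.7,"ty":0,"tz":-0.7,"ax":0,"ay":0,"az":0},
  {"tx":0.7,"ty":0,"tz":-0.7,"ax":0,"ay":0,"az":0},
], jaw=1, force=15)

```text
time_s: 9.55
ee_pos: [0.3671, -0.1183, 0.2838]
eef_rot: [3.139, -0.785, 0.922]
force: [0.6, 0.2, -0.5]
grip_width: 0.0245
grip_force: 15.0
```

Run:
```python
from to import *
pl=np.array([.4447,-.1636,.10]); gp=lambda c:c+up*.005-z*.192
to(gp(pl),Rg); print(o["grip_width"],o["grip_force"])
for c in (pl,pl-[0,0,.072]): print([q.round(2).tolist() for q in ik(gp(c),Rp,P,o["qpos"])])
s,t=cam("side"),cam("top")
crop(t,150,180,250,300,5,"_a");crop(s,180,90,260,186,6.25,"_b")
a=cv2.imread("pics/_a.png")[:,:400];b=cv2.imread("pics/_b.png")[:,:400]
b=cv2.resize(b,(400,600))
cv2.imwrite("pics/g2.png",np.hstack([a,b]))
```

```text
t 9.55 p [ 0.3671 -0.1183  0.2838] shift/30mm [-3.962  2.979 -1.918] rot/5deg [ 0.038  0.01  -0.004] q [-0.54  0.1   2.13  0.95  1.05 -0.45] F [ 0.6  0.2 -0.5]
0.024483657408091674 14.999739825725555
[[-0.83, 0.35, 1.94, 0.85, 1.19, 2.48]]
[[-0.83, 0.5, 1.96, 0.9, 1.08, 2.35]]
```

View pics/g2.png

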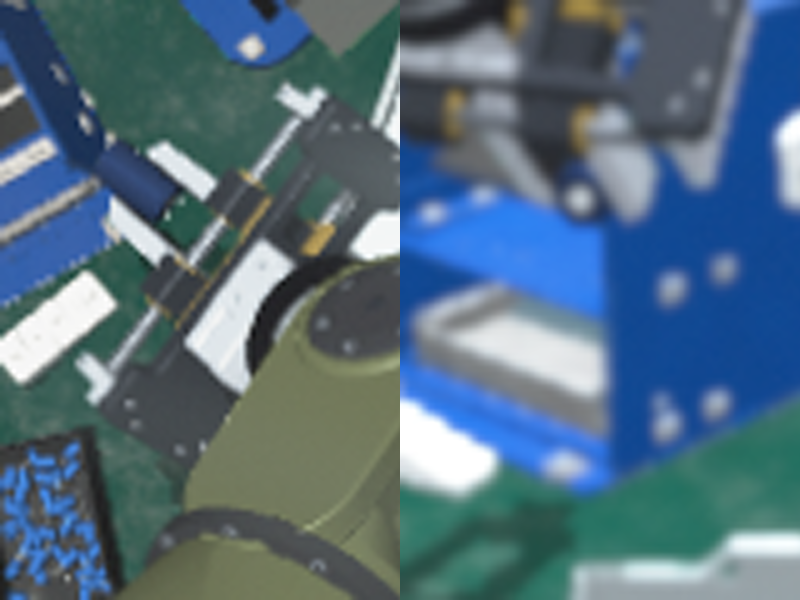

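Cap is held (24.5 mm opening), pins end towards the gripper at (165,205) left / (580,200) right. Move over the tray and spin 180°.

Emit:
apply_moves([
  {"tx":-0.8,"ty":0.6,"tz":-0.38,"ax":0.03,"ay":0,"az":0},
  {"tx":-0.8,"ty":0.6,"tz":-0.38,"ax":0,"ay":0,"az":0},
  {"tx":-0.8,"ty":0.6,"tz":-0.38,"ax":0,"ay":0,"az":0},
  {"tx":-0.8,"ty":0.6,"tz":-0.38,"ax":0,"ay":0,"az":0},
  {"tx":-0.76,"ty":0.58,"tz":-0.4,"ax":0,"ay":0,"az":0},
  {"tx":0,"ty":0,"tz":0,"ax":0,"ay":0,"az":1},
  {"tx":0,"ty":0,"tz":0,"ax":0,"ay":0,"az":1},
  {"tx":0,"ty":0,"tz":0,"ax":0,"ay":0,"az":1},
  {"tx":0,"ty":0,"tz":0,"ax":0,"ay":0,"az":1},
  {"tx":0,"ty":0,"tz":0,"ax":0,"ay":0,"az":1},
  {"tx":0,"ty":0,"tz":0,"ax":0,"ay":0,"az":1},
  {"tx":0,"ty":0,"tz":0,"ax":0,"ay":0,"az":1},
])

```text
time_s: 11.15
ee_pos: [0.3629, -0.2717, 0.2384]
eef_rot: [-2.618, -0.615, 0.138]
force: [1.0, -0.5, -1.0]
grip_width: 0.0245
grip_force: 15.0
```

Emit:
apply_moves([
  {"tx":0,"ty":0,"tz":0,"ax":0,"ay":0,"az":1},
  {"tx":0,"ty":0,"tz":0,"ax":0,"ay":0,"az":1},
  {"tx":0,"ty":0,"tz":0,"ax":0,"ay":0,"az":1},
  {"tx":0,"ty":0,"tz":0,"ax":0,"ay":0,"az":1},
  {"tx":0,"ty":0,"tz":0,"ax":0,"ay":0,"az":1},
  {"tx":0,"ty":0,"tz":0,"ax":0,"ay":0,"az":1},
  {"tx":0,"ty":0,"tz":0,"ax":0,"ay":0,"az":1},
  {"tx":0,"ty":0,"tz":0,"ax":0,"ay":0,"az":1},
  {"tx":0,"ty":0,"tz":0,"ax":0,"ay":0,"az":1},
  {"tx":0,"ty":0,"tz":0,"ax":0,"ay":0,"az":1},
  {"tx":0,"ty":0,"tz":0,"ax":0,"ay":0,"az":1},
  {"tx":0,"ty":0,"tz":0,"ax":0,"ay":0,"az":1},
])

```text
time_s: 12.65
ee_pos: [0.3629, -0.2717, 0.2384]
eef_rot: [-2.358, 0.065, -0.713]
force: [-0.1, -0.3, -0.3]
grip_width: 0.0246
grip_force: 15.0
```

Emit:
apply_moves([
  {"tx":0,"ty":0,"tz":0,"ax":0,"ay":0,"az":1},
  {"tx":0,"ty":0,"tz":0,"ax":0,"ay":0,"az":1},
  {"tx":0,"ty":0,"tz":0,"ax":0,"ay":0,"az":1},
  {"tx":0,"ty":0,"tz":0,"ax":0,"ay":0,"az":1},
  {"tx":0,"ty":0,"tz":0,"ax":0,"ay":0,"az":1},
  {"tx":0,"ty":0,"tz":0,"ax":0,"ay":0,"az":1},
  {"tx":0,"ty":0,"tz":0,"ax":0,"ay":0,"az":1},
  {"tx":0,"ty":0,"tz":0,"ax":0,"ay":0,"az":1},
  {"tx":0,"ty":0,"tz":0,"ax":0,"ay":0,"az":1},
  {"tx":0,"ty":0,"tz":0,"ax":0,"ay":0,"az":1},
  {"tx":0,"ty":0,"tz":0,"ax":0,"ay":0,"az":1},
  {"tx":0,"ty":0,"tz":0,"ax":0,"ay":0,"az":1},
])

```text
time_s: 14.15
ee_pos: [0.3629, -0.2717, 0.2384]
eef_rot: [-2.745, 0.697, -1.641]
force: [1.2, -0.4, -0.4]
grip_width: 0.0248
grip_force: 15.0
```

Run:
```python
from to import *
pl=np.array([.4447,-.1636,.10]); gp=lambda c:c+up*.005-z*.192
to(gp(pl),Rp); print(o["grip_width"],o["grip_force"])
```

```text
t 14.15 p [ 0.3629 -0.2717  0.2384] shift/30mm [-0.046 -0.018 -0.06 ] rot/5deg [ 4.000e-03 -1.000e-03  4.955e+00] q [-0.83  0.36  1.94  0.85  1.19  2.05] F [ 1.2 -0.4 -0.4]
0.024780762346561572 14.998911917209625
```

Emit:
apply_moves([
  {"tx":0,"ty":0,"tz":0,"ax":0,"ay":0,"az":1},
  {"tx":0,"ty":0,"tz":0,"ax":0,"ay":0,"az":1},
  {"tx":0,"ty":0,"tz":0,"ax":0,"ay":0,"az":1},
  {"tx":0,"ty":0,"tz":0,"ax":0,"ay":0,"az":1},
  {"tx":0,"ty":0,"tz":0,"ax":0,"ay":0,"az":0.95},
  {"tx":0.4,"ty":0,"tz":0.4,"ax":0,"ay":0,"az":0},
  {"tx":0.4,"ty":0,"tz":0.4,"ax":0,"ay":0,"az":0},
  {"tx":0.4,"ty":0,"tz":0.4,"ax":0,"ay":0,"az":0},
  {"tx":0,"ty":0,"tz":0,"ax":0,"ay":0,"az":0},
])

```text
time_s: 15.28
ee_pos: [0.363, -0.2717, 0.1871]
eef_rot: [-3.141, 0.785, -2.216]
force: [0.0, -0.3, -0.2]
grip_width: 0.0243
grip_force: 15.0
```

Run:
```python
from to import *
pl=np.array([.4447,-.1636,.0265]); gp=lambda c:c+up*.005-z*.192
to(gp(pl),Rp); print(o["grip_width"],o["grip_force"])
c=p+z*.192-up*.005; print("cap est",c)
s,t=cam("side"),cam("top"); print(proj(s,[c-up*.0205,c+up*.0205]),proj(t,[c-up*.0205,c+up*.0205]))
crop(t,200,180,280,300,5,"_a");crop(s,190,110,270,230,5,"_b")
cv2.imwrite("pics/g3.png",np.hstack([cv2.imread("pics/_a.png"),cv2.imread("pics/_b.png")]))
```

```text
t 15.275 p [ 0.363  -0.2717  0.1871] shift/30mm [0.473 0.007 0.463] rot/5deg [ 0.017 -0.001  0.028] q [-0.83  0.46  1.96  0.89  1.11  2.38] F [ 0.  -0.3 -0.2]
0.024290937734278942 14.99992847442627
cap est [ 0.44497642 -0.16353911  0.04634164]
[[228.2013362  192.58087728]
 [227.9275439  176.64471623]] [[241.0311455  222.55993743]
 [240.43436686 221.27262682]]
```

View pics/g3.png

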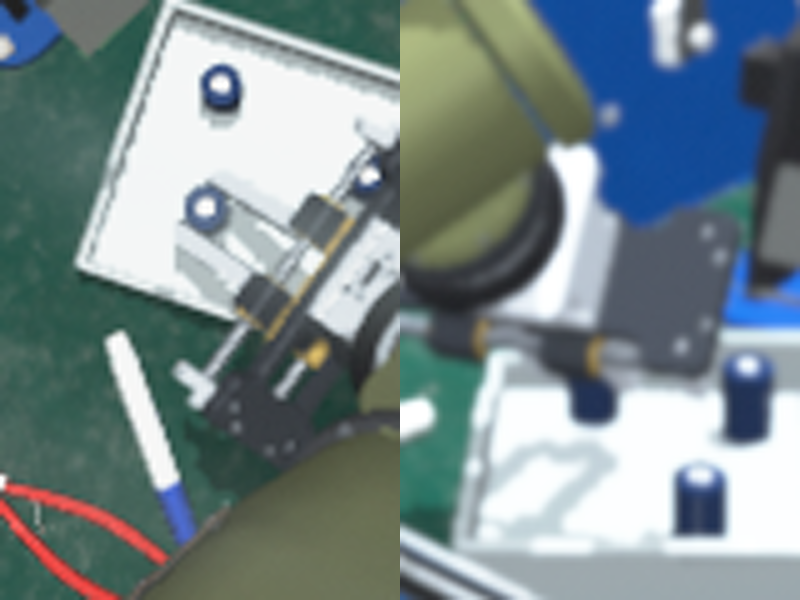

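Cap 1 is upright with the pin face up at (206,206) in the top half, and cap 2 and cap 3 are untouched. Lowering to the floor.

Emit:
apply_moves([
  {"tx":0.2,"ty":0,"tz":0.2,"ax":0,"ay":0,"az":0},
  {"tx":0.15,"ty":0,"tz":0.15,"ax":0,"ay":0,"az":0},
  {"tx":0.05,"ty":0,"tz":0.05,"ax":0,"ay":0,"az":0.03},
  {"tx":0.02,"ty":0,"tz":0.02,"ax":0,"ay":0,"az":0},
  {"tx":0,"ty":0,"tz":0,"ax":0,"ay":0,"az":0},
])

```text
time_s: 16.0
ee_pos: [0.3633, -0.2721, 0.171]
eef_rot: [-3.139, 0.785, -2.217]
force: [-0.2, -0.2, -0.6]
grip_width: 0.0245
grip_force: 15.0
```

Emit:
apply_moves([
  {"tx":0.02,"ty":0,"tz":0.02,"ax":0,"ay":0,"az":0},
  {"tx":0.02,"ty":0,"tz":0.02,"ax":0,"ay":0,"az":0},
  {"tx":0,"ty":0,"tz":0,"ax":0,"ay":0,"az":0},
])

```text
time_s: 16.38
ee_pos: [0.3633, -0.2721, 0.1693]
eef_rot: [-3.139, 0.785, -2.217]
force: [0.2, 0.5, 1.2]
grip_width: 0.0246
grip_force: 15.0
```

Emit:
apply_moves([
  {"tx":0.02,"ty":0,"tz":0.02,"ax":0,"ay":0,"az":0},
  {"tx":0,"ty":0,"tz":0,"ax":0,"ay":0,"az":0},
])

```text
time_s: 16.62
ee_pos: [0.3635, -0.2722, 0.169]
eef_rot: [-3.138, 0.786, -2.216]
force: [-1.9, 0.2, 9.2]
grip_width: 0.0246
grip_force: 15.0
```

Emit:
apply_moves([
  {"tx":0.02,"ty":0,"tz":0.02,"ax":0,"ay":0,"az":0},
  {"tx":0,"ty":0,"tz":0,"ax":0,"ay":0,"az":0},
])

```text
time_s: 16.88
ee_pos: [0.3635, -0.2723, 0.1683]
eef_rot: [-3.138, 0.786, -2.216]
force: [-1.7, -1.0, 11.1]
grip_width: 0.0245
grip_force: 15.0
```

Seated on the floor. Relieve the push, open partly, and retreat along the fingers.

Emit:
apply_moves([
  {"tx":-0.02,"ty":0,"tz":-0.02,"ax":0,"ay":0,"az":0},
  {"tx":0,"ty":0,"tz":0,"ax":0,"ay":0,"az":0},
])

```text
time_s: 17.12
ee_pos: [0.3633, -0.2721, 0.1686]
eef_rot: [-3.139, 0.785, -2.217]
force: [-0.5, -0.8, 5.3]
grip_width: 0.0247
grip_force: 15.0
```

Emit:
apply_moves([
  {"tx":0,"ty":0,"tz":0,"ax":0,"ay":0,"az":0},
  {"tx":0,"ty":0,"tz":0,"ax":0,"ay":0,"az":0},
  {"tx":0,"ty":0,"tz":0,"ax":0,"ay":0,"az":0},
  {"tx":0,"ty":0,"tz":-0.2,"ax":0,"ay":0,"az":0},
  {"tx":0,"ty":0,"tz":-0.5,"ax":0,"ay":0,"az":0},
  {"tx":0,"ty":0,"tz":-1,"ax":0,"ay":0,"az":0},
  {"tx":0,"ty":0,"tz":-1,"ax":0,"ay":0,"az":0},
  {"tx":0,"ty":0,"tz":-1,"ax":0,"ay":0,"az":0},
  {"tx":-0.5,"ty":0,"tz":-1,"ax":0,"ay":0,"az":0},
  {"tx":-1,"ty":0,"tz":-0.5,"ax":0,"ay":0,"az":0},
], jaw=0.55)

```text
time_s: 18.38
ee_pos: [0.3147, -0.3354, 0.3123]
eef_rot: [-3.139, 0.784, -2.219]
force: [0.2, 1.0, -0.9]
grip_width: 0.042
grip_force: 0.0
```

Run:
```python
from to import *
# grip target: tool down, y closing perpendicular to diagonal
gpt=np.array([.5142,-.3514]); cor=np.array([.4206,-.0952]); d=gpt-cor; d/=np.linalg.norm(d); print("d",d)
zt=np.array([0,0,-1.]); n=np.r_[-d[1],d[0],0]
for sg in(1,-1):
    y=sg*n; Rt=Rn.from_matrix(np.c_[np.cross(y,zt),y,zt]); print(sg,Rt.as_euler('xyz'))
    to(np.r_[gpt,.33],Rt)
    for H in(.33,.216): print([q.round(2).tolist() for q in ik(np.r_[gpt,H],Rt,P,o["qpos"])])
s,t=cam("side"),cam("top")
crop(t,210,160,330,280,4,"_a");crop(s,190,110,310,230,4,"_b")
cv2.imwrite("pics/g4.png",cv2.resize(np.hstack([cv2.imread("pics/_a.png"),cv2.imread("pics/_b.png")]),(800,400)))
```

```text
d [ 0.34315563 -0.93927856]
1 [3.14159265 0.         1.92107081]
t 18.375 p [ 0.3147 -0.3354  0.3123] shift/30mm [-2.961 -5.617  2.133] rot/5deg [ 9.517  5.228 23.053] q [-1.    0.26  1.86  0.74  1.41  2.52] F [ 0.2  1.  -0.9]
[[-0.66, 0.53, 1.38, 0.0, 1.23, -1.01]]
[[-0.66, 0.66, 1.46, 0.0, 1.02, -1.01]]
-1 [ 3.14159265  0.         -1.22052185]
t 18.375 p [ 0.3147 -0.3354  0.3123] shift/30mm [-2.961 -5.617  2.133] rot/5deg [ -4.502   8.197 -10.845] q [-1.    0.26  1.86  0.74  1.41  2.52] F [ 0.2  1.  -0.9]
[[-0.66, 0.53, 1.38, 0.0, 1.23, 2.13]]
[[-0.66, 0.66, 1.46, 0.0, 1.02, 2.13]]
```

View pics/g4.png

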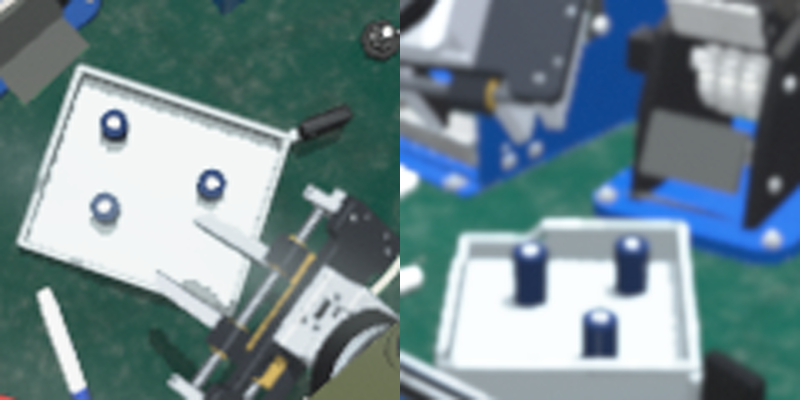

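All three caps stand: cap 1 at (105,208), cap 2 at (114,125), cap 3 at (211,184). The grip is at (325,122). I'll move out and turn the tool upright over it.

Emit:
apply_moves([
  {"tx":-0.5,"ty":-1,"tz":0,"ax":0,"ay":0,"az":0},
  {"tx":-0.5,"ty":-1,"tz":0,"ax":0,"ay":0,"az":0},
  {"tx":-0.5,"ty":-1,"tz":0,"ax":0,"ay":0,"az":0},
  {"tx":0,"ty":0,"tz":0,"ax":-0.4,"ay":0.74,"az":-0.98},
  {"tx":0,"ty":0,"tz":0,"ax":-0.4,"ay":0.74,"az":-0.98},
  {"tx":0,"ty":0,"tz":0,"ax":-0.4,"ay":0.74,"az":-0.98},
  {"tx":0,"ty":0,"tz":0,"ax":-0.4,"ay":0.74,"az":-0.98},
  {"tx":0,"ty":0,"tz":0,"ax":-0.4,"ay":0.74,"az":-0.98},
  {"tx":0,"ty":0,"tz":0,"ax":-0.4,"ay":0.74,"az":-0.98},
  {"tx":0,"ty":0,"tz":0,"ax":-0.4,"ay":0.74,"az":-0.98},
  {"tx":0,"ty":0,"tz":0,"ax":-0.4,"ay":0.74,"az":-0.98},
  {"tx":0,"ty":0,"tz":0,"ax":-0.4,"ay":0.74,"az":-0.98},
])

```text
time_s: 19.98
ee_pos: [0.3815, -0.3685, 0.3169]
eef_rot: [-3.031, 0.124, -1.364]
force: [0.7, 0.3, -0.1]
grip_width: 0.0424
grip_force: 0.0
```

```bash
cat > tip.py <<'E'
from to import *
ptray=np.array([.4610,-.2067,0]);yaw=1.22327
Wt=lambda l:Rn.from_euler('z',yaw).apply(l)+ptray
piv=Wt([.095,.080,0]); u=np.array([186,156.])/np.hypot(186,156)
gl=np.r_[np.array([-.095,-.08])-u*.030,.036]; gpt=Wt(gl); d=gpt-Wt([.091,.076,.036]); d/=np.linalg.norm(d)
n=np.cross(up,d); ax=-n   # rotation about ax raises the grip
zt=-up; y=-n; Rt=Rn.from_matrix(np.c_[np.cross(y,zt),y,zt])
def pose(deg,p0,R0):
    r=Rn.from_rotvec(np.cross(d,up)*np.deg2rad(deg)); return piv+r.apply(p0-piv),r*R0
E
python3 - <<'E'
from tip import *
g0=gpt+up*.18; print("grip",gpt,"piv",piv,"d",d)
to(g0+up*.08,Rt)
q=o["qpos"]
for a in(0,12,20,26):
    pp,RR=pose(a,g0,Rt); print(a,pp.round(3),[x.round(2).tolist() for x in ik(pp,RR,P,q)])
E
```

```text
grip [ 0.51416055 -0.35144387  0.036     ] piv [ 0.418137   -0.09013344  0.        ] d [ 0.34325145 -0.93924355  0.        ]
t 19.975 p [ 0.3815 -0.3685  0.3169] shift/30mm [ 0.434 -4.345  1.134] rot/5deg [-1.36   1.323 -1.724] q [-0.86  0.35  1.67  0.17  1.18  2.01] F [ 0.7  0.3 -0.1]
0 [ 0.514 -0.351  0.216] [[-0.66, 0.66, 1.46, 0.0, 1.02, 2.13]]
12 [ 0.497 -0.304  0.269] [[-0.6, 0.49, 1.6, -0.16, 0.89, 2.28]]
20 [ 0.483 -0.266  0.298] [[-0.54, 0.38, 1.69, -0.3, 0.82, 2.43]]
26 [ 0.472 -0.236  0.316] []
```

J6 would run out when tipping on this grasp side, so I'll use the half-turned grasp.

Emit:
apply_moves([
  {"tx":0,"ty":-1,"tz":0,"ax":-0.9,"ay":0.9,"az":-1},
  {"tx":0,"ty":-1,"tz":0,"ax":-0.4,"ay":0.4,"az":-0.7},
  {"tx":0,"ty":-1,"tz":0,"ax":0,"ay":0,"az":0},
  {"tx":0,"ty":0,"tz":0,"ax":0,"ay":0,"az":-1},
  {"tx":0,"ty":0,"tz":0,"ax":0,"ay":0,"az":-1},
  {"tx":0,"ty":0,"tz":0,"ax":0,"ay":0,"az":-1},
  {"tx":0,"ty":0,"tz":0,"ax":0,"ay":0,"az":-1},
  {"tx":0,"ty":0,"tz":0,"ax":0,"ay":0,"az":-1},
  {"tx":0,"ty":0,"tz":0,"ax":0,"ay":0,"az":-1},
  {"tx":0,"ty":0,"tz":0,"ax":0,"ay":0,"az":-1},
  {"tx":0,"ty":0,"tz":0,"ax":0,"ay":0,"az":-1},
  {"tx":0,"ty":0,"tz":0,"ax":0,"ay":0,"az":-1},
])

```text
time_s: 21.48
ee_pos: [0.4678, -0.3444, 0.3216]
eef_rot: [-3.134, -0.0, -0.437]
force: [0.8, 0.1, -0.4]
grip_width: 0.0426
grip_force: 0.0
```

Emit:
apply_moves([
  {"tx":0,"ty":0,"tz":0,"ax":0,"ay":0,"az":-1},
  {"tx":0,"ty":0,"tz":0,"ax":0,"ay":0,"az":-1},
  {"tx":0,"ty":0,"tz":0,"ax":0,"ay":0,"az":-1},
  {"tx":0,"ty":0,"tz":0,"ax":0,"ay":0,"az":-1},
  {"tx":0,"ty":0,"tz":0,"ax":0,"ay":0,"az":-1},
  {"tx":0,"ty":0,"tz":0,"ax":0,"ay":0,"az":-1},
  {"tx":0,"ty":0,"tz":0,"ax":0,"ay":0,"az":-1},
  {"tx":0,"ty":0,"tz":0,"ax":0,"ay":0,"az":-1},
  {"tx":0,"ty":0,"tz":0,"ax":0,"ay":0,"az":-1},
  {"tx":0,"ty":0,"tz":0,"ax":0,"ay":0,"az":-1},
  {"tx":0,"ty":0,"tz":0,"ax":0,"ay":0,"az":-1},
  {"tx":0,"ty":0,"tz":0,"ax":0,"ay":0,"az":-1},
])

```text
time_s: 22.98
ee_pos: [0.4678, -0.3444, 0.3216]
eef_rot: [-3.138, -0.007, 0.61]
force: [-0.3, 0.2, -0.2]
grip_width: 0.0423
grip_force: 0.0
```

Emit:
apply_moves([
  {"tx":0,"ty":0,"tz":0,"ax":0,"ay":0,"az":-1},
  {"tx":0,"ty":0,"tz":0,"ax":0,"ay":0,"az":-1},
  {"tx":0,"ty":0,"tz":0,"ax":0,"ay":0,"az":-1},
  {"tx":0,"ty":0,"tz":0,"ax":0,"ay":0,"az":-1},
  {"tx":0,"ty":0,"tz":0,"ax":0,"ay":0,"az":-1},
  {"tx":0,"ty":0,"tz":0,"ax":0,"ay":0,"az":-1},
  {"tx":0,"ty":0,"tz":0,"ax":0,"ay":0,"az":-1},
  {"tx":0,"ty":0,"tz":0,"ax":0,"ay":0,"az":-1},
  {"tx":0,"ty":0,"tz":0,"ax":0,"ay":0,"az":-1},
  {"tx":0,"ty":0,"tz":0,"ax":0,"ay":0,"az":-1},
  {"tx":0,"ty":0,"tz":0,"ax":0,"ay":0,"az":-1},
  {"tx":0,"ty":0,"tz":0,"ax":0,"ay":0,"az":-1},
])

```text
time_s: 24.48
ee_pos: [0.4678, -0.3444, 0.3216]
eef_rot: [3.138, -0.006, 1.657]
force: [0.1, -0.0, -0.4]
grip_width: 0.0425
grip_force: 0.0
```

```bash
sed -i 's/y=-n; Rt/y=n; Rt/' tip.py
python3 - <<'E'
from tip import *
g0=gpt+up*.18
to(g0+up*.08,Rt)
q=o["qpos"]
for a in(0,12,26):
    pp,RR=pose(a,g0,Rt); print(a,pp.round(3),[x.round(2).tolist() for x in ik(pp,RR,P,q)])
E
```

```text
t 24.475 p [ 0.4678 -0.3444  0.3216] shift/30mm [-0.373  1.515  0.858] rot/5deg [ 0.055 -0.063 -3.026] q [-0.7   0.45  1.52  0.01  1.17 -0.79] F [ 0.1 -0.  -0.4]
0 [ 0.514 -0.351  0.216] [[-0.66, 0.66, 1.46, -0.0, 1.02, -1.01]]
12 [ 0.497 -0.304  0.269] [[-0.6, 0.49, 1.6, -0.16, 0.89, -0.86]]
26 [ 0.472 -0.236  0.316] [[-0.49, 0.31, 1.75, -0.43, 0.78, -0.58]]
```

Emit:
apply_moves([
  {"tx":0,"ty":0,"tz":0,"ax":0.05,"ay":-0.06,"az":-1},
  {"tx":0,"ty":0,"tz":0,"ax":0,"ay":0,"az":-1},
  {"tx":0,"ty":0,"tz":0,"ax":0,"ay":0,"az":-1},
  {"tx":-0.37,"ty":0.68,"tz":0.4,"ax":0,"ay":0,"az":0},
  {"tx":-0.37,"ty":0.68,"tz":0.4,"ax":0,"ay":0,"az":0},
  {"tx":0,"ty":0,"tz":0,"ax":0,"ay":0,"az":0},
])

```text
time_s: 25.22
ee_pos: [0.5144, -0.3512, 0.2965]
eef_rot: [-3.141, -0.002, 1.917]
force: [-0.7, -0.1, -0.4]
grip_width: 0.042
grip_force: 0.0
```

Run:
```python
from tip import *
to(gpt+up*.18,Rt)
s,t=cam("side"),cam("top")
crop(t,260,160,340,240,5,"_a");crop(s,260,170,340,250,5,"_b")
cv2.imwrite("pics/g5.png",np.hstack([cv2.imread("pics/_a.png"),cv2.imread("pics/_b.png")]))
e=[gpt+up*.016+d*k for k in(-.023,0,.023)]
f=lambda q,o:((q-o)*5).round()
print("grip top line",f(proj(t,e),[260,160]),f(proj(s,e),[260,170])+[400,0])
tp=[p+R.apply([0,k,.199]) for k in(-.021,.021)]
print("tips",f(proj(t,tp),[260,160]),f(proj(s,tp),[260,170])+[400,0])
```

```text
t 25.225 p [ 0.5144 -0.3512  0.2965] shift/30mm [-0.009 -0.009  2.684] rot/5deg [-0.006 -0.022 -0.049] q [-0.66  0.56  1.41  0.    1.17 -1.  ] F [-0.7 -0.1 -0.4]
grip top line [[201. 192.]
 [239. 177.]
 [277. 162.]] [[511. 224.]
 [551. 248.]
 [593. 273.]]
tips [[264. 200.]
 [234. 127.]] [[517. 165.]
 [596. 130.]]
```

View pics/g5.png

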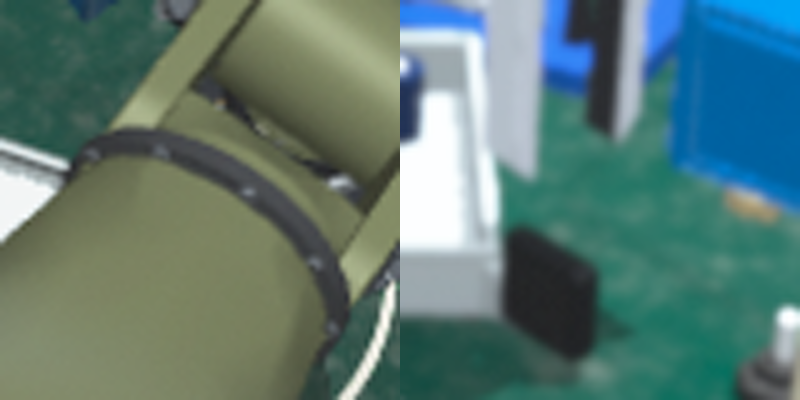

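The side view confirms the grip top edge (510,230)–(595,268) lies on the predicted line, with the fingertips (520,172) and (612,133) straddling it. Descending.

Emit:
apply_moves([
  {"tx":0,"ty":0,"tz":0.6,"ax":0,"ay":0,"az":-0.05},
  {"tx":0,"ty":0,"tz":0.6,"ax":0,"ay":0,"az":0},
  {"tx":0,"ty":0,"tz":0.6,"ax":0,"ay":0,"az":0},
  {"tx":0,"ty":0,"tz":0.5,"ax":0,"ay":0,"az":0},
  {"tx":0,"ty":0,"tz":0.38,"ax":0,"ay":0,"az":0},
  {"tx":0,"ty":0,"tz":0,"ax":0,"ay":0,"az":0},
])

```text
time_s: 26.08
ee_pos: [0.5143, -0.3508, 0.2166]
eef_rot: [3.141, -0.001, 1.921]
force: [0.7, -1.1, -1.2]
grip_width: 0.0422
grip_force: 0.0
```

Emit:
apply_moves([
  {"tx":0,"ty":0,"tz":0,"ax":0,"ay":0,"az":0},
  {"tx":0,"ty":0,"tz":0,"ax":0,"ay":0,"az":0},
  {"tx":0,"ty":0,"tz":0,"ax":0,"ay":0,"az":0},
  {"tx":0,"ty":0,"tz":0,"ax":0,"ay":0,"az":0},
  {"tx":0,"ty":0,"tz":0,"ax":0,"ay":0,"az":0},
], jaw=1, force=30)

```text
time_s: 26.7
ee_pos: [0.5144, -0.3509, 0.2179]
eef_rot: [3.14, 0.0, 1.921]
force: [0.7, 0.6, 2.9]
grip_width: 0.0139
grip_force: 30.0
```

```bash
cat > plan.py <<'E'
from tip import *
import sys
a0,a1,N=map(float,sys.argv[1:4]); N=int(N)
if len(sys.argv)>4: np.savez("g0.npz",p=p,e=o["eef_rot"])
g=np.load("g0.npz"); G0=g["p"]; GR=Rn.from_euler('xyz',g["e"])
print("t",o["time_s"],"F",o["force"].round(1),"grip",o["grip_force"],o["grip_width"])
ex,_=pose(a0,G0,GR); _,RR=pose(a0,G0,GR); print("track err mm",((p-ex)*1e3).round(1),"rot deg",np.rad2deg((RR.inv()*R).as_rotvec()).round(2))
A=np.linspace(a0,a1,N+1); pp,pR=p,R
for a in A[1:]:
    q_,Q=pose(a,G0,GR); print((pR.inv().apply(q_-pp)/.03).round(3),((pR.inv()*Q).as_rotvec()/np.deg2rad(5)).round(3)); pp,pR=q_,Q
E
python3 plan.py 0 6 6 save
```

```text
t 26.7 F [0.7 0.6 2.9] grip 30.002073347568512 0.0138992935838461
track err mm [0. 0. 0.] rot deg [0. 0. 0.]
[ 0.128  0.    -0.161] [-0.  -0.2 -0. ]
[ 0.128  0.    -0.161] [-0.  -0.2 -0. ]
[ 0.128  0.    -0.161] [-0.  -0.2 -0. ]
[ 0.128  0.    -0.161] [-0.  -0.2 -0. ]
[ 0.128  0.    -0.161] [-0.  -0.2 -0. ]
[ 0.128  0.    -0.161] [-0.  -0.2 -0. ]
```

Grip held. Start tipping: 5° first.

Emit:
apply_moves([
  {"tx":0.064,"ty":0,"tz":-0.08,"ax":0,"ay":-0.1,"az":0},
  {"tx":0.064,"ty":0,"tz":-0.08,"ax":0,"ay":-0.1,"az":0},
  {"tx":0.064,"ty":0,"tz":-0.08,"ax":0,"ay":-0.1,"az":0},
  {"tx":0.064,"ty":0,"tz":-0.08,"ax":0,"ay":-0.1,"az":0},
  {"tx":0.064,"ty":0,"tz":-0.08,"ax":0,"ay":-0.1,"az":0},
  {"tx":0.064,"ty":0,"tz":-0.08,"ax":0,"ay":-0.1,"az":0},
  {"tx":0.064,"ty":0,"tz":-0.08,"ax":0,"ay":-0.1,"az":0},
  {"tx":0.064,"ty":0,"tz":-0.08,"ax":0,"ay":-0.1,"az":0},
  {"tx":0.064,"ty":0,"tz":-0.08,"ax":0,"ay":-0.1,"az":0},
  {"tx":0.064,"ty":0,"tz":-0.08,"ax":0,"ay":-0.1,"az":0},
])

```text
time_s: 27.95
ee_pos: [0.5074, -0.3319, 0.2409]
eef_rot: [3.14, 0.088, 1.921]
force: [0.2, -1.1, -2.4]
grip_width: 0.0141
grip_force: 30.0
```

```bash
cat > see.py <<'E'
from tip import *
import sys
def tw(l,deg):
    r=Rn.from_rotvec(np.cross(d,up)*np.deg2rad(deg)); return piv+r.apply(Wt(l)-piv)
def look(deg):
    for nm in("side","top"):
        c=cam(nm); im=c["pixels"].astype(int)
        q=proj(c,[tw(np.array(l),deg) for l in[(-.091,-.076,.006),(.091,-.076,.006),(.091,-.076,.045),(.091,.076,.05),(.091,.076,.006),(-.091,.076,.006),(-.091,-.076,.045)]])
        m=np.zeros(im.shape[:2],np.uint8); cv2.fillConvexPoly(m,cv2.convexHull(q.round().astype(np.int32)),1)
        r,g,b=im[...,0],im[...,1],im[...,2]
        k=((b>r+12)&(r<110)&(g<110)&(b<150)&(m>0)).astype(np.uint8)
        n,l,st,ce=cv2.connectedComponentsWithStats(k)
        for i in range(1,n):
            if st[i,4]>12:
                X=None
                o_,d_=ray(c,ce[i]); rr=Rn.from_rotvec(np.cross(d,up)*np.deg2rad(deg))
                f=lambda v:Rn.from_euler('z',-yaw).apply(rr.inv().apply(v-piv)+piv-ptray)
                a=f(o_);bb=f(o_+d_)-a; X=a+bb*((.025 if nm=="side" else .040)-a[2])/bb[2]
                print(nm,"box",st[i].tolist(),"tray mm",(X[:2]*1e3).round())
if __name__=="__main__": look(float(sys.argv[1]))
E
python3 plan.py 5 6 1; python3 see.py 5
```

```text
t 27.95 F [ 0.2 -1.1 -2.4] grip 29.999637007713318 0.01408257966979714
track err mm [-0.2  0.2 -0.4] rot deg [ 0.02 -0.    0.01]
[ 0.117  0.003 -0.174] [-0.003 -0.2   -0.002]
side box [248, 170, 27, 10, 150] tray mm [121. -56.]
side box [223, 183, 10, 16, 129] tray mm [34. 29.]
side box [244, 199, 10, 10, 79] tray mm [-41. -19.]
top box [239, 193, 9, 9, 47] tray mm [ 48. -39.]
```

Tray tips as modelled and nothing slides yet. Now slowly through the slip angle.

Emit:
apply_moves([
  {"tx":0.0128,"ty":0,"tz":-0.0161,"ax":0,"ay":-0.02,"az":0},
  {"tx":0.0128,"ty":0,"tz":-0.0161,"ax":0,"ay":-0.02,"az":0},
  {"tx":0.0128,"ty":0,"tz":-0.0161,"ax":0,"ay":-0.02,"az":0},
  {"tx":0.0128,"ty":0,"tz":-0.0161,"ax":0,"ay":-0.02,"az":0},
  {"tx":0.0128,"ty":0,"tz":-0.0161,"ax":0,"ay":-0.02,"az":0},
  {"tx":0.0128,"ty":0,"tz":-0.0161,"ax":0,"ay":-0.02,"az":0},
  {"tx":0.0128,"ty":0,"tz":-0.0161,"ax":0,"ay":-0.02,"az":0},
  {"tx":0.0128,"ty":0,"tz":-0.0161,"ax":0,"ay":-0.02,"az":0},
  {"tx":0.0128,"ty":0,"tz":-0.0161,"ax":0,"ay":-0.02,"az":0},
  {"tx":0.0128,"ty":0,"tz":-0.0161,"ax":0,"ay":-0.02,"az":0},
])

```text
time_s: 29.3
ee_pos: [0.506, -0.3279, 0.2452]
eef_rot: [3.14, 0.105, 1.921]
force: [0.7, 0.0, -1.3]
grip_width: 0.0134
grip_force: 30.0
```

```bash
python3 plan.py 6 7 1; python3 see.py 6
```

```text
t 29.3 F [ 0.7  0.  -1.3] grip 29.999593198299408 0.013444676251855388
track err mm [-0.1  0.2 -0.6] rot deg [0.02 0.02 0.01]
[ 0.119  0.002 -0.179] [-0.004 -0.205 -0.002]
side box [253, 170, 20, 7, 81] tray mm [127. -57.]
side box [223, 182, 10, 16, 129] tray mm [33. 29.]
side box [254, 189, 7, 4, 19] tray mm [ 18. -38.]
side box [244, 198, 10, 10, 84] tray mm [-40. -19.]
top box [238, 193, 10, 10, 54] tray mm [ 48. -39.]
top box [236, 219, 6, 7, 13] tray mm [40. 27.]
```

Emit:
apply_moves([
  {"tx":0.0128,"ty":0,"tz":-0.0161,"ax":0,"ay":-0.02,"az":0},
  {"tx":0.0128,"ty":0,"tz":-0.0161,"ax":0,"ay":-0.02,"az":0},
  {"tx":0.0128,"ty":0,"tz":-0.0161,"ax":0,"ay":-0.02,"az":0},
  {"tx":0.0128,"ty":0,"tz":-0.0161,"ax":0,"ay":-0.02,"az":0},
  {"tx":0.0128,"ty":0,"tz":-0.0161,"ax":0,"ay":-0.02,"az":0},
  {"tx":0.0128,"ty":0,"tz":-0.0161,"ax":0,"ay":-0.02,"az":0},
  {"tx":0.0128,"ty":0,"tz":-0.0161,"ax":0,"ay":-0.02,"az":0},
  {"tx":0.0128,"ty":0,"tz":-0.0161,"ax":0,"ay":-0.02,"az":0},
  {"tx":0.0128,"ty":0,"tz":-0.0161,"ax":0,"ay":-0.02,"az":0},
  {"tx":0.0128,"ty":0,"tz":-0.0161,"ax":0,"ay":-0.02,"az":0},
])

```text
time_s: 30.65
ee_pos: [0.5044, -0.3239, 0.2496]
eef_rot: [3.14, 0.122, 1.921]
force: [-1.0, -0.7, -2.2]
grip_width: 0.014
grip_force: 30.0
```

```bash
python3 plan.py 7 8 1; python3 see.py 7
```

```text
t 30.65 F [-1.  -0.7 -2.2] grip 29.999529719352722 0.013967520317059725
track err mm [-0.2  0.2 -0.6] rot deg [0.02 0.02 0.02]
[ 0.119  0.004 -0.179] [-0.003 -0.204 -0.003]
side box [257, 169, 16, 5, 39] tray mm [138. -60.]
side box [223, 181, 10, 16, 125] tray mm [33. 29.]
side box [255, 187, 7, 6, 33] tray mm [ 19. -40.]
side box [244, 196, 9, 10, 79] tray mm [-38. -19.]
top box [238, 193, 10, 10, 50] tray mm [ 47. -39.]
```

Emit:
apply_moves([
  {"tx":0.0128,"ty":0,"tz":-0.0161,"ax":0,"ay":-0.02,"az":0},
  {"tx":0.0128,"ty":0,"tz":-0.0161,"ax":0,"ay":-0.02,"az":0},
  {"tx":0.0128,"ty":0,"tz":-0.0161,"ax":0,"ay":-0.02,"az":0},
  {"tx":0.0128,"ty":0,"tz":-0.0161,"ax":0,"ay":-0.02,"az":0},
  {"tx":0.0128,"ty":0,"tz":-0.0161,"ax":0,"ay":-0.02,"az":0},
  {"tx":0.0128,"ty":0,"tz":-0.0161,"ax":0,"ay":-0.02,"az":0},
  {"tx":0.0128,"ty":0,"tz":-0.0161,"ax":0,"ay":-0.02,"az":0},
  {"tx":0.0128,"ty":0,"tz":-0.0161,"ax":0,"ay":-0.02,"az":0},
  {"tx":0.0128,"ty":0,"tz":-0.0161,"ax":0,"ay":-0.02,"az":0},
  {"tx":0.0128,"ty":0,"tz":-0.0161,"ax":0,"ay":-0.02,"az":0},
])

```text
time_s: 32.0
ee_pos: [0.5029, -0.3197, 0.2539]
eef_rot: [3.14, 0.14, 1.921]
force: [-0.1, -1.1, -1.2]
grip_width: 0.0137
grip_force: 30.0
```

```bash
python3 plan.py 8 9 1; python3 see.py 8
```

```text
t 32.0 F [-0.1 -1.1 -1.2] grip 29.999662935733795 0.013749858717272008
track err mm [-0.2  0.2 -0.6] rot deg [0.02 0.02 0.02]
[ 0.117  0.003 -0.179] [-0.003 -0.204 -0.003]
side box [222, 180, 11, 17, 132] tray mm [34. 29.]
side box [254, 184, 8, 8, 51] tray mm [ 24. -39.]
side box [244, 194, 9, 10, 76] tray mm [-35. -19.]
top box [238, 193, 9, 10, 53] tray mm [ 47. -40.]
```

Emit:
apply_moves([
  {"tx":0.0128,"ty":0,"tz":-0.0161,"ax":0,"ay":-0.02,"az":0},
  {"tx":0.0128,"ty":0,"tz":-0.0161,"ax":0,"ay":-0.02,"az":0},
  {"tx":0.0128,"ty":0,"tz":-0.0161,"ax":0,"ay":-0.02,"az":0},
  {"tx":0.0128,"ty":0,"tz":-0.0161,"ax":0,"ay":-0.02,"az":0},
  {"tx":0.0128,"ty":0,"tz":-0.0161,"ax":0,"ay":-0.02,"az":0},
  {"tx":0.0128,"ty":0,"tz":-0.0161,"ax":0,"ay":-0.02,"az":0},
])

```text
time_s: 32.85
ee_pos: [0.502, -0.3172, 0.2564]
eef_rot: [3.14, 0.15, 1.921]
force: [0.4, -0.5, -2.0]
grip_width: 0.014
grip_force: 30.0
```

```bash
python3 plan.py 8.6 9 1|head -2; python3 see.py 8.6
```

```text
t 32.85 F [ 0.4 -0.5 -2. ] grip 29.999560117721558 0.013975596890259064
track err mm [-0.2  0.2 -0.6] rot deg [0.02 0.03 0.02]
side box [222, 180, 10, 17, 129] tray mm [34. 29.]
side box [253, 182, 9, 9, 59] tray mm [ 27. -39.]
side box [243, 193, 10, 11, 78] tray mm [-35. -19.]
top box [238, 193, 9, 10, 53] tray mm [ 46. -39.]
```

Emit:
apply_moves([
  {"tx":0.0128,"ty":0,"tz":-0.0161,"ax":0,"ay":-0.02,"az":0},
  {"tx":0.0128,"ty":0,"tz":-0.0161,"ax":0,"ay":-0.02,"az":0},
  {"tx":0.0128,"ty":0,"tz":-0.0161,"ax":0,"ay":-0.02,"az":0},
  {"tx":0.0128,"ty":0,"tz":-0.0161,"ax":0,"ay":-0.02,"az":0},
  {"tx":0.0128,"ty":0,"tz":-0.0161,"ax":0,"ay":-0.02,"az":0},
  {"tx":0.0128,"ty":0,"tz":-0.0161,"ax":0,"ay":-0.02,"az":0},
])

```text
time_s: 33.7
ee_pos: [0.5011, -0.3146, 0.259]
eef_rot: [3.14, 0.161, 1.921]
force: [-0.3, -0.0, -2.9]
grip_width: 0.0138
grip_force: 30.0
```

```bash
python3 plan.py 9.2 9.3 1|head -2; python3 see.py 9.2
```

```text
t 33.7 F [-0.3 -0.  -2.9] grip 29.99953329563141 0.013847757199206428
track err mm [-0.2  0.2 -0.6] rot deg [0.02 0.02 0.02]
side box [222, 180, 10, 16, 130] tray mm [34. 29.]
side box [253, 181, 9, 10, 70] tray mm [ 29. -39.]
side box [243, 192, 10, 10, 75] tray mm [-34. -19.]
top box [237, 193, 10, 10, 51] tray mm [ 47. -40.]
```

Emit:
apply_moves([
  {"tx":0.0128,"ty":0,"tz":-0.0161,"ax":0,"ay":-0.02,"az":0},
  {"tx":0.0128,"ty":0,"tz":-0.0161,"ax":0,"ay":-0.02,"az":0},
  {"tx":0.0128,"ty":0,"tz":-0.0161,"ax":0,"ay":-0.02,"az":0},
  {"tx":0.0128,"ty":0,"tz":-0.0161,"ax":0,"ay":-0.02,"az":0},
  {"tx":0.0128,"ty":0,"tz":-0.0161,"ax":0,"ay":-0.02,"az":0},
  {"tx":0.0128,"ty":0,"tz":-0.0161,"ax":0,"ay":-0.02,"az":0},
  {"tx":0.0128,"ty":0,"tz":-0.0161,"ax":0,"ay":-0.02,"az":0},
  {"tx":0.0128,"ty":0,"tz":-0.0161,"ax":0,"ay":-0.02,"az":0},
])

```text
time_s: 34.8
ee_pos: [0.4998, -0.3111, 0.2622]
eef_rot: [3.14, 0.175, 1.921]
force: [0.0, -0.2, -1.1]
grip_width: 0.0135
grip_force: 30.0
```

```bash
python3 plan.py 10 11 1|head -2; python3 see.py 10
```

```text
t 34.8 F [ 0.  -0.2 -1.1] grip 29.999514520168304 0.013486162157425353
track err mm [-0.2  0.3 -0.6] rot deg [0.01 0.02 0.02]
side box [222, 179, 10, 17, 134] tray mm [35. 29.]
side box [253, 179, 9, 11, 82] tray mm [ 34. -40.]
side box [243, 191, 10, 10, 77] tray mm [-33. -18.]
top box [237, 193, 10, 10, 57] tray mm [ 47. -40.]
```

Emit:
apply_moves([
  {"tx":0.0128,"ty":0,"tz":-0.0161,"ax":0,"ay":-0.02,"az":0},
  {"tx":0.0128,"ty":0,"tz":-0.0161,"ax":0,"ay":-0.02,"az":0},
  {"tx":0.0128,"ty":0,"tz":-0.0161,"ax":0,"ay":-0.02,"az":0},
  {"tx":0.0128,"ty":0,"tz":-0.0161,"ax":0,"ay":-0.02,"az":0},
  {"tx":0.0128,"ty":0,"tz":-0.0161,"ax":0,"ay":-0.02,"az":0},
  {"tx":0.0128,"ty":0,"tz":-0.0161,"ax":0,"ay":-0.02,"az":0},
  {"tx":0.0128,"ty":0,"tz":-0.0161,"ax":0,"ay":-0.02,"az":0},
  {"tx":0.0128,"ty":0,"tz":-0.0161,"ax":0,"ay":-0.02,"az":0},
])

```text
time_s: 35.9
ee_pos: [0.4985, -0.3077, 0.2655]
eef_rot: [3.14, 0.188, 1.921]
force: [0.1, -0.5, -1.5]
grip_width: 0.0138
grip_force: 30.0
```

```bash
python3 plan.py 10.8 11 1|head -2; python3 see.py 10.8
python3 - <<'E'
from see import *
# check tray tilt: predicted rim corners against edge response
c=cam("side"); g=cv2.cvtColor(c["pixels"],cv2.COLOR_RGB2GRAY).astype(int)
for dg in (9,10.8):
    print(dg,[proj(c,tw(np.array(l),dg)).round(1).tolist() for l in[(-.095,.08,.037),(.095,-.08,.037),(-.095,-.08,.037)]])
# left-front wall top edge: column scan between (-,+) and (-,-) corners
for x in (215,225,235): print(x,[int(v) for v in g[195:235,x]])
E
```

```text
t 35.9 F [ 0.1 -0.5 -1.5] grip 29.999481439590454 0.01375462732551519
track err mm [-0.2  0.3 -0.7] rot deg [0.02 0.03 0.02]
side box [252, 177, 10, 13, 99] tray mm [ 39. -40.]
side box [222, 178, 10, 17, 133] tray mm [35. 29.]
side box [243, 190, 9, 10, 72] tray mm [-31. -18.]
top box [237, 193, 10, 10, 59] tray mm [ 46. -40.]
9 [[[198.0, 208.2]], [[273.3, 169.7]], [[277.3, 201.6]]]
10.8 [[[197.3, 205.9]], [[272.9, 168.3]], [[276.6, 197.9]]]
215 [254, 254, 254, 254, 254, 254, 254, 254, 254, 252, 242, 211, 186, 182, 184, 185, 186, 186, 186, 188, 190, 189, 187, 177, 147, 106, 76, 67, 69, 72, 76, 89, 128, 191, 225, 212, 155, 101, 112, 181]
225 [158, 235, 252, 253, 254, 254, 253, 250, 235, 210, 184, 176, 177, 178, 179, 178, 178, 178, 178, 178, 177, 177, 166, 140, 102, 79, 73, 71, 71, 73, 80, 84, 81, 76, 73, 71, 72, 93, 156, 214]
235 [254, 254, 254, 254, 254, 253, 249, 235, 211, 185, 176, 178, 179, 179, 178, 178, 178, 177, 178, 178, 176, 167, 140, 104, 79, 71, 71, 72, 73, 73, 74, 76, 76, 74, 70, 67, 65, 66, 68, 70]
```

Emit:
apply_moves([
  {"tx":0.0128,"ty":0,"tz":-0.0161,"ax":0,"ay":-0.02,"az":0},
  {"tx":0.0128,"ty":0,"tz":-0.0161,"ax":0,"ay":-0.02,"az":0},
  {"tx":0.0128,"ty":0,"tz":-0.0161,"ax":0,"ay":-0.02,"az":0},
  {"tx":0.0128,"ty":0,"tz":-0.0161,"ax":0,"ay":-0.02,"az":0},
  {"tx":0.0128,"ty":0,"tz":-0.0161,"ax":0,"ay":-0.02,"az":0},
  {"tx":0.0128,"ty":0,"tz":-0.0161,"ax":0,"ay":-0.02,"az":0},
  {"tx":0.0128,"ty":0,"tz":-0.0161,"ax":0,"ay":-0.02,"az":0},
  {"tx":0.0128,"ty":0,"tz":-0.0161,"ax":0,"ay":-0.02,"az":0},
])

```text
time_s: 37.05
ee_pos: [0.4972, -0.3042, 0.2687]
eef_rot: [3.14, 0.202, 1.921]
force: [1.1, -1.2, -2.1]
grip_width: 0.0138
grip_force: 30.0
```

```bash
python3 plan.py 11.6 12 1|head -2; python3 see.py 11.6
```

```text
t 37.05 F [ 1.1 -1.2 -2.1] grip 29.999529719352722 0.013765212730138332
track err mm [-0.2  0.3 -0.7] rot deg [0.02 0.02 0.02]
side box [244, 173, 10, 14, 113] tray mm [ 65. -21.]
side box [213, 174, 12, 18, 135] tray mm [60. 48.]
side box [234, 187, 10, 12, 92] tray mm [-21.  -0.]
top box [225, 197, 11, 10, 66] tray mm [ 73. -19.]
top box [223, 223, 7, 7, 16] tray mm [66. 46.]
```

All three are sliding together. Hold the angle and let them run.

Emit:
apply_moves([
  {"tx":0,"ty":0,"tz":0,"ax":0,"ay":0,"az":0},
  {"tx":0,"ty":0,"tz":0,"ax":0,"ay":0,"az":0},
  {"tx":0,"ty":0,"tz":0,"ax":0,"ay":0,"az":0},
  {"tx":0,"ty":0,"tz":0,"ax":0,"ay":0,"az":0},
])

```text
time_s: 37.65
ee_pos: [0.4972, -0.3042, 0.2686]
eef_rot: [3.14, 0.202, 1.921]
force: [0.7, -1.1, -1.9]
grip_width: 0.0135
grip_force: 30.0
```

```bash
python3 see.py 11.6
```

```text
side box [207, 172, 17, 24, 217] tray mm [57. 57.]
side box [241, 172, 10, 14, 117] tray mm [ 73. -13.]
top box [224, 199, 10, 9, 62] tray mm [ 75. -14.]
top box [214, 226, 11, 9, 53] tray mm [79. 63.]
```

Emit:
apply_moves([
  {"tx":0.0192,"ty":0,"tz":-0.0242,"ax":0,"ay":-0.03,"az":0},
  {"tx":0.0192,"ty":0,"tz":-0.0242,"ax":0,"ay":-0.03,"az":0},
  {"tx":0.0192,"ty":0,"tz":-0.0242,"ax":0,"ay":-0.03,"az":0},
  {"tx":0.0192,"ty":0,"tz":-0.0242,"ax":0,"ay":-0.03,"az":0},
  {"tx":0.0192,"ty":0,"tz":-0.0242,"ax":0,"ay":-0.03,"az":0},
  {"tx":0.0192,"ty":0,"tz":-0.0242,"ax":0,"ay":-0.03,"az":0},
  {"tx":0.0192,"ty":0,"tz":-0.0242,"ax":0,"ay":-0.03,"az":0},
  {"tx":0.0192,"ty":0,"tz":-0.0242,"ax":0,"ay":-0.03,"az":0},
  {"tx":0.0192,"ty":0,"tz":-0.0242,"ax":0,"ay":-0.03,"az":0},
  {"tx":0.0192,"ty":0,"tz":-0.0242,"ax":0,"ay":-0.03,"az":0},
  {"tx":0.0192,"ty":0,"tz":-0.0242,"ax":0,"ay":-0.03,"az":0},
  {"tx":0.0192,"ty":0,"tz":-0.0242,"ax":0,"ay":-0.03,"az":0},
])

```text
time_s: 39.25
ee_pos: [0.4943, -0.296, 0.2757]
eef_rot: [3.14, 0.234, 1.921]
force: [-0.6, -0.5, -2.9]
grip_width: 0.0138
grip_force: 30.0
```

```bash
python3 plan.py 13.4 14 1|head -2; python3 see.py 13.4
```

```text
t 39.25 F [-0.6 -0.5 -2.9] grip 29.99938040971756 0.0138469708642088
track err mm [-0.3  0.4 -0.7] rot deg [0.02 0.02 0.03]
side box [241, 170, 10, 15, 120] tray mm [ 73. -14.]
side box [206, 172, 12, 21, 165] tray mm [67. 64.]
top box [223, 199, 11, 9, 63] tray mm [ 75. -14.]
top box [212, 225, 12, 10, 51] tray mm [83. 63.]
```

Emit:
apply_moves([
  {"tx":0.0192,"ty":0,"tz":-0.0242,"ax":0,"ay":-0.03,"az":0},
  {"tx":0.0192,"ty":0,"tz":-0.0242,"ax":0,"ay":-0.03,"az":0},
  {"tx":0.0192,"ty":0,"tz":-0.0242,"ax":0,"ay":-0.03,"az":0},
  {"tx":0.0192,"ty":0,"tz":-0.0242,"ax":0,"ay":-0.03,"az":0},
  {"tx":0.0192,"ty":0,"tz":-0.0242,"ax":0,"ay":-0.03,"az":0},
  {"tx":0.0192,"ty":0,"tz":-0.0242,"ax":0,"ay":-0.03,"az":0},
  {"tx":0.0192,"ty":0,"tz":-0.0242,"ax":0,"ay":-0.03,"az":0},
  {"tx":0.0192,"ty":0,"tz":-0.0242,"ax":0,"ay":-0.03,"az":0},
  {"tx":0.0192,"ty":0,"tz":-0.0242,"ax":0,"ay":-0.03,"az":0},
  {"tx":0.0192,"ty":0,"tz":-0.0242,"ax":0,"ay":-0.03,"az":0},
  {"tx":0.0192,"ty":0,"tz":-0.0242,"ax":0,"ay":-0.03,"az":0},
  {"tx":0.0192,"ty":0,"tz":-0.0242,"ax":0,"ay":-0.03,"az":0},
])

```text
time_s: 40.85
ee_pos: [0.4912, -0.2877, 0.2825]
eef_rot: [3.14, 0.265, 1.921]
force: [-0.4, -1.0, -2.0]
grip_width: 0.0138
grip_force: 30.0
```

```bash
python3 plan.py 15.2 16 1; python3 see.py 15.2
```

```text
t 40.85 F [-0.4 -1.  -2. ] grip 29.99933660030365 0.013823407701506038
track err mm [-0.3  0.4 -0.7] rot deg [0.02 0.02 0.02]
[ 0.081  0.004 -0.148] [-0.004 -0.164 -0.004]
side box [240, 169, 11, 15, 120] tray mm [ 73. -14.]
side box [206, 171, 12, 21, 158] tray mm [60. 63.]
top box [222, 199, 12, 9, 67] tray mm [ 74. -15.]
top box [212, 225, 10, 9, 31] tray mm [86. 61.]
```

Emit:
apply_moves([
  {"tx":0.0192,"ty":0,"tz":-0.0242,"ax":0,"ay":-0.03,"az":0},
  {"tx":0.0192,"ty":0,"tz":-0.0242,"ax":0,"ay":-0.03,"az":0},
  {"tx":0.0192,"ty":0,"tz":-0.0242,"ax":0,"ay":-0.03,"az":0},
  {"tx":0.0192,"ty":0,"tz":-0.0242,"ax":0,"ay":-0.03,"az":0},
  {"tx":0.0192,"ty":0,"tz":-0.0242,"ax":0,"ay":-0.03,"az":0},
  {"tx":0.0192,"ty":0,"tz":-0.0242,"ax":0,"ay":-0.03,"az":0},
  {"tx":0.0192,"ty":0,"tz":-0.0242,"ax":0,"ay":-0.03,"az":0},
  {"tx":0.0192,"ty":0,"tz":-0.0242,"ax":0,"ay":-0.03,"az":0},
  {"tx":0.0192,"ty":0,"tz":-0.0242,"ax":0,"ay":-0.03,"az":0},
  {"tx":0.0192,"ty":0,"tz":-0.0242,"ax":0,"ay":-0.03,"az":0},
  {"tx":0.0192,"ty":0,"tz":-0.0242,"ax":0,"ay":-0.03,"az":0},
  {"tx":0.0192,"ty":0,"tz":-0.0242,"ax":0,"ay":-0.03,"az":0},
])

```text
time_s: 42.45
ee_pos: [0.4881, -0.2792, 0.2889]
eef_rot: [3.14, 0.297, 1.921]
force: [1.3, -1.0, -2.3]
grip_width: 0.0137
grip_force: 30.0
```

```bash
python3 plan.py 17 18 1|head -2; python3 see.py 17
python3 - <<'E'
from see import *
c=cam("side"); im=c["pixels"].astype(int)
for y in range(160,206): print(y,''.join('#' if (r<110 and g<110 and b<150 and b>r+12) else '.' if min(r,g,b)>225 else ':' if min(r,g,b)>150 else 'g' if g>b and g>r+20 else 'B' if b>r+60 else 'o' for r,g,b in im[y,194:262]))
E
```

```text
t 42.45 F [ 1.3 -1.  -2.3] grip 29.999354481697083 0.013686777161200736
track err mm [-0.3  0.5 -0.8] rot deg [0.02 0.02 0.02]
side box [240, 168, 10, 15, 113] tray mm [ 73. -14.]
side box [205, 171, 13, 21, 172] tray mm [66. 65.]
top box [222, 199, 11, 10, 74] tray mm [ 74. -15.]
top box [211, 216, 9, 18, 38] tray mm [91. 57.]
160 BBBBBBBBBBBBBBBBBBBBBBBBBBBBBBBBBB#BBBgggggggggggggggggggggggoBBB##o
161 BBBBBBBBBBBBBBBBBBBBBBBBBBBBBBBBBBBoggggggggggggggggggggggggBBBBBB#o
162 :BBBBBBBBBBBBBBBBBBBBBBBBBBBBB#BBogggggggggggggggggggggggggBBBBBBB#o
163 .:BBBBBBBB:::::BBBBBBBBBBBBB#BBgggggggggggggggggggggggggggBBBBBBBB#o
164 .:BBBBBBBB::::::BBBBBBBB##BBBgggggggggggggggggggggggggggBBBBBBBBBB#o
165 :gggBBBBBB:::::BBBBBBB##BBBgggggggggggggggggggggggggBggBBBBBBBBBB::o
166 :gggggBBBBoooBBBBBBBBB#BogggggggggggggggggggggBooooBBBBBB:::::::::::
167 ggggggggBoooBBBBBBBBBBBggggggggggggggggggggggBBB::oBBBB:::...:::...:
168 gggggggggggBBBBBBBBBBgggggggggggggggggggggggoBBBo:oB#Bo:......::::::
169 gggggggggggggBBBBBBBgggggggggggggggggggggg::oo#BBBB###o:::::::::::::
170 ggggggggggggggoBBoooBBgggggggggggggg
[... 1887 characters left out ...]
:::::::::::::::::::::::::::::::::::::::::::
197 g:............::::::::::::::::::::::::::::::::::::::::::::::::::::::
198 g:........::::::::::::::::::::::::::::::::::::::::::::::::::::::::::
199 g:::::::::::::::::::::::::::::::::::::::::::::::::::::::::::::::::::
200 g:::::::::::::::::::::::::::::::::::::::::::::::::::::::::::::::::::
201 gg::::::::::::::::::::::::::::::::::::::::::::::::::::::::::::::::::
202 ggo:::::::::::::::::::::::::::::::::::::::::::::::::::::::::::::::::
203 ggg::::::::::::::::::::::::::::::::::::::::::::::::::::::::::::::ooo
204 ggg::::::::::::::::::::::::::::::::::::::::::::::::::::::::ooooooggg
205 ggg::::::::::::::::::::::::::::::::::::::::::::::::::ooooooogggg####
```

Cap 3 stands right in front of cap 1 (its white top at (210,176)), cap 1 is in the corner, and cap 2 is upright against the +x wall at (243,176). Continue tipping.

Emit:
apply_moves([
  {"tx":0.0192,"ty":0,"tz":-0.0242,"ax":0,"ay":-0.03,"az":0},
  {"tx":0.0192,"ty":0,"tz":-0.0242,"ax":0,"ay":-0.03,"az":0},
  {"tx":0.0192,"ty":0,"tz":-0.0242,"ax":0,"ay":-0.03,"az":0},
  {"tx":0.0192,"ty":0,"tz":-0.0242,"ax":0,"ay":-0.03,"az":0},
  {"tx":0.0192,"ty":0,"tz":-0.0242,"ax":0,"ay":-0.03,"az":0},
  {"tx":0.0192,"ty":0,"tz":-0.0242,"ax":0,"ay":-0.03,"az":0},
  {"tx":0.0192,"ty":0,"tz":-0.0242,"ax":0,"ay":-0.03,"az":0},
  {"tx":0.0192,"ty":0,"tz":-0.0242,"ax":0,"ay":-0.03,"az":0},
  {"tx":0.0192,"ty":0,"tz":-0.0242,"ax":0,"ay":-0.03,"az":0},
  {"tx":0.0192,"ty":0,"tz":-0.0242,"ax":0,"ay":-0.03,"az":0},
  {"tx":0.0192,"ty":0,"tz":-0.0242,"ax":0,"ay":-0.03,"az":0},
  {"tx":0.0192,"ty":0,"tz":-0.0242,"ax":0,"ay":-0.03,"az":0},
])

```text
time_s: 44.1
ee_pos: [0.4849, -0.2705, 0.2951]
eef_rot: [3.14, 0.328, 1.921]
force: [-1.1, -0.3, -3.2]
grip_width: 0.0138
grip_force: 30.0
```

```bash
python3 plan.py 18.8 20 1|head -2; python3 see.py 18.8
```

```text
t 44.1 F [-1.1 -0.3 -3.2] grip 29.999317824840546 0.013805594419252238
track err mm [-0.3  0.5 -0.8] rot deg [0.02 0.02 0.03]
side box [238, 167, 11, 15, 114] tray mm [ 75. -12.]
side box [205, 171, 13, 20, 160] tray mm [63. 64.]
top box [221, 200, 10, 9, 48] tray mm [ 78. -13.]
top box [212, 219, 4, 12, 16] tray mm [93. 54.]
```

Emit:
apply_moves([
  {"tx":0.0192,"ty":0,"tz":-0.0242,"ax":0,"ay":-0.03,"az":0},
  {"tx":0.0192,"ty":0,"tz":-0.0242,"ax":0,"ay":-0.03,"az":0},
  {"tx":0.0192,"ty":0,"tz":-0.0242,"ax":0,"ay":-0.03,"az":0},
  {"tx":0.0192,"ty":0,"tz":-0.0242,"ax":0,"ay":-0.03,"az":0},
  {"tx":0.0192,"ty":0,"tz":-0.0242,"ax":0,"ay":-0.03,"az":0},
  {"tx":0.0192,"ty":0,"tz":-0.0242,"ax":0,"ay":-0.03,"az":0},
  {"tx":0.0192,"ty":0,"tz":-0.0242,"ax":0,"ay":-0.03,"az":0},
  {"tx":0.0192,"ty":0,"tz":-0.0242,"ax":0,"ay":-0.03,"az":0},
])

```text
time_s: 45.2
ee_pos: [0.4828, -0.2647, 0.2991]
eef_rot: [3.14, 0.349, 1.92]
force: [-0.3, -0.2, -2.8]
grip_width: 0.014
grip_force: 30.0
```

```bash
python3 plan.py 20 21 1; python3 see.py 20
```

```text
t 45.2 F [-0.3 -0.2 -2.8] grip 29.99956727027893 0.013994609941425522
track err mm [-0.3  0.5 -0.8] rot deg [0.02 0.02 0.03]
[ 0.1    0.005 -0.179] [-0.005 -0.204 -0.006]
side box [205, 170, 23, 21, 307] tray mm [70. 53.]
top box [212, 216, 9, 13, 38] tray mm [91. 41.]
```

Cap 2 has run in. A touch more tilt, settle, and check.

Emit:
apply_moves([
  {"tx":0.0192,"ty":0,"tz":-0.0242,"ax":0,"ay":-0.03,"az":0},
  {"tx":0.0192,"ty":0,"tz":-0.0242,"ax":0,"ay":-0.03,"az":0},
  {"tx":0.0192,"ty":0,"tz":-0.0242,"ax":0,"ay":-0.03,"az":0},
  {"tx":0.0192,"ty":0,"tz":-0.0242,"ax":0,"ay":-0.03,"az":0},
  {"tx":0.0192,"ty":0,"tz":-0.0242,"ax":0,"ay":-0.03,"az":0},
  {"tx":0.0192,"ty":0,"tz":-0.0242,"ax":0,"ay":-0.03,"az":0},
  {"tx":0.0192,"ty":0,"tz":-0.0242,"ax":0,"ay":-0.03,"az":0},
  {"tx":0.0192,"ty":0,"tz":-0.0242,"ax":0,"ay":-0.03,"az":0},
  {"tx":0,"ty":0,"tz":0,"ax":0,"ay":0,"az":0},
  {"tx":0,"ty":0,"tz":0,"ax":0,"ay":0,"az":0},
  {"tx":0,"ty":0,"tz":0,"ax":0,"ay":0,"az":0},
])

```text
time_s: 46.68
ee_pos: [0.4806, -0.2588, 0.3028]
eef_rot: [3.14, 0.37, 1.92]
force: [0.7, -0.7, -3.4]
grip_width: 0.0138
grip_force: 30.0
```

```bash
python3 plan.py 21.2 22 1|head -2; python3 see.py 21.2
python3 - <<'E'
from see import *
def asc(n,x0,x1,y0,y1):
    im=cam(n)["pixels"].astype(int)
    for y in range(y0,y1): print(y,''.join('#' if (r<110 and g<110 and b<150 and b>r+12) else '.' if min(r,g,b)>225 else ':' if min(r,g,b)>150 else 'g' if g>b and g>r+20 else 'B' if b>r+60 else 'o' for r,g,b in im[y,x0:x1]))
asc("side",198,246,160,198); asc("top",200,240,205,240)
s,t=load()
for L,n in [((.0785,.0635,.047),"1"),((.0535,.0635,.041),"3 top"),((.0785,.0385,.044),"2 top")]:
    X=tw(np.array(L),21); print(n,proj(s,X).round(1),proj(t,X).round(1))
E
```

```text
t 46.675 F [ 0.7 -0.7 -3.4] grip 29.999247193336487 0.0138435897032141
track err mm [-0.3  0.5 -0.9] rot deg [0.03 0.03 0.03]
side box [204, 170, 24, 19, 290] tray mm [73. 52.]
top box [212, 215, 6, 12, 25] tray mm [92. 39.]
160 BBBBBBBBBBBBBBBBBBBBBBBBBBBBBB#BBBgggggggggggggg
161 BBBBBBBBBBBBBBBBBBBBBBBBBBBBBBBogggggggggggggggg
162 BBBBBBBBBBBBBBBBBBBBBBBBBBBBBogggggggggggggggggg
163 BBBBBB:::::BBBBBBBBBBBBB#BBggggggggggggggggggggg
164 BBBBBB::::::BBBBBBBB#BBBBggggggggggggggggggggggg
165 BBBBBB:::::BBBBBBB##BBBggggggggggggggggggggggggg
166 ggBBBBoo:BBBBBBBBBBBogggggggggggggggggggggggg:::
167 ggggBoooBBBBBBBBBBBggggggggggggggggggggg::::::::
168 gggggggBBBBBBBBBBgggggggooBgggggggg:::::::::..::
169 gggggggggBBBBBoBBgggoooooBBBgggg:::::::...::::::
170 gggggggggooooooBBBBooooBBB##og:::::..:::::::::::
171 ggggggggBooooBB#####oooBB###oo::::::::::::::::::
172 gggggggoBBoooBB#############o:::::::::::::::::::
173 gggggggo##oooB##############o:::::::::::::::::::
174 ggggggg##o::oB##############o:::::::::::::::::::
175 ggggggg##o:::BB#############ooog::::::::::::::::
176 ggggggg##oo:oBB########
[... 2123 characters left out ...]
ooooo
227 ############gooooooooooooooooooooooooooo
228 ###########ooooooooooooooooooooooooooooo
229 ##########gooooooooooooooooooooooooooooo
230 #########goooooooooooooooooooooooooooooo
231 ########gooooooooooooooooooooooooooooooo
232 #######goooooooooooooooooooooooooooooooo
233 ######gooooooooooooooooooooooooooooooooo
234 #####goooooooooooooooooooooooooooooooooo
235 #####ooooooooooooooooooooooooooooooooooo
236 ####oooooooooooooooooooooooooooooooooooo
237 ###ooooooooooooooooooooooooooooooooooooo
238 ##oooooooooooooooooooooooooooooooooooooo
239 #ooooooooooooooooooooooooooooooooooooooo
1 [[209.8 170.8]] [[215.5 230.7]]
3 top [[209.2 175.3]] [[224.3 233.5]]
2 top [[220.3 169.8]] [[218.4 222. ]]
```

Emit:
apply_moves([
  {"tx":0,"ty":0,"tz":0,"ax":0,"ay":0,"az":0},
  {"tx":0,"ty":0,"tz":0,"ax":0,"ay":0,"az":0},
  {"tx":0,"ty":0,"tz":0,"ax":0,"ay":0,"az":0},
  {"tx":0,"ty":0,"tz":0,"ax":0,"ay":0,"az":0},
])

```text
time_s: 47.38
ee_pos: [0.4806, -0.2587, 0.3029]
eef_rot: [3.14, 0.37, 1.92]
force: [-0.1, 0.0, -4.0]
grip_width: 0.0138
grip_force: 30.0
```

```bash
python3 see.py 21.2; python3 -c "
from station import hand_in; print(hand_in())"
```

```text
side box [204, 170, 24, 19, 291] tray mm [74. 52.]
top box [212, 215, 6, 12, 25] tray mm [92. 39.]
the job is handed in; nothing more can be done
None
```

I handed the job in at 47 s: the fallen capacitor is upright in the tray, and all three slid together into the pick corner still standing, with the arm holding the tray tipped at about 21°. My picture views were used up by then, so I checked the final state by pixel analysis of the side camera (the arm hid the corner from the top camera).

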